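Raise the router cutter four clicks

TASK

Raise the router's cutter by turning the click-stop height dial exactly four clicks clockwise (seen from above) from where it stands: push its finger peg round with a fingertip, feel the clicks, never go past the fourth click, and leave the dial resting in it. Do not touch the cutter, and leave the wrench, brass gauge block, tape measure and push block where they are.

Things in the scene. Friction and masses are not known exactly. Their poses are not given: they have to be found in the camera images.
- plate: Fixed aluminium router plate on the bench, 240 (own x) x 320 (own y) x 6 mm, top face 6 mm above the bench. Origin at the centre of its underside, z up. The cutter stands at (15, -65) mm and the dial's axis at (-10, 75) mm in its frame. 15 black tick marks around the dial on the plate, one every 24 degrees; a click puts the peg beside a tick.
- dial: The height dial: black knurled disc, 88 mm diameter, on an upright axis; origin on the axis at its underside (6.5 mm above the bench), z up; top face 22.5 mm above the bench. Near the rim stands one bare steel finger peg, 12 mm in diameter, 24 mm tall (top 46.5 mm above the bench), 34 mm from the dial's axis. A low hub cap, 30 mm wide and 3 mm high, at the centre.
- dial_peg (a point): Centre of the top of the dial's finger peg; turns with the dial. Sprung click stops every 24 degrees (four are 96), each taking about 6 N at the peg; past half-way the dial is drawn on by itself into the next stop and stays there when let go. It starts resting in one of its first four stops; clockwise from above raises the cutter 1 mm a click, and over four clicks are free.
- cutter: Steel router cutter standing up out of the plate, 24 mm diameter, top 38 to 47 mm above the bench as the dial is turned; origin on its axis, near bench height. 141 to 145 mm from the dial's axis. Not to be touched.
- wrench: Loose steel spanner, 160 mm long, lying along its own x on the bench on the robot's side of the plate. Leave alone.
- gauge: Loose brass gauge block 18 x 60 x 25 mm standing on the plate on the cutter's side; origin at the centre of its underside. Leave alone.
- tape: Loose tape measure in a grey case, 66 x 34 x 58 mm tall, on the bench beyond the plate; origin at the centre of its underside. Leave alone.
- push_block: Loose wooden push block, base 200 x 75 x 18 mm with a grip bar on top, 60 mm tall in all, on the bench on the cutter's side of the plate; origin at the centre of its underside. Leave alone.

How it is judged:
By the outcome, as a careful person would: the job done as asked, in the order asked, and still so for the second after the job is handed in, with the robot touching nothing.
It also fails if it takes over 61 s, if anything falls off the work surface, if the arm or the gripper's body presses on something with over 40 N, if the wrist force passes 120 N, or if a joint passes its speed limit or range.

ROBOT

A 6-joint arm with a two-finger parallel gripper is mounted at the origin on the work surface. World frame = base frame: x ahead of the robot, y to its left, z up, the work surface at z = 0. Lengths are in mm, angles in rad, forces in N, time in s.
With the tool pointing down it reaches from about 325 to 775 mm from the base axis. Payload 5.5 kg.
Tool frame: the origin (TCP) lies at the very end of the fingers, on their centre line; the grasp point (between the pads) lies 19 mm behind it; y points along the fingers, z is the direction in which the jaws open and shut, and the axes are right-handed (so a half turn about y gives the same grasp; the last joint's range is limited). The gripper opens to 85 mm and grips with 20 to 120 N. Pads are 22 mm wide; open, the fingers measure 114 mm over their backs; the gripper's body (76 mm by 85 mm) begins 54 mm behind the grasp point. The pads swing forward as they close: fully open they stand 13 mm farther back than shut.
Start: joints at [-1.382, 0.091, 1.231, -0, 1.82, -0.057], TCP at [145.998, -581.98, 231.275] pointing down, gripper open.
Joint ranges: [-2.87, 2.87], [-0.86, 2.18], [0.17, 2.46], [-1.51, 4.65], [0.06, 2.69], [-2.65, 2.65]. Speed limits (rad/s): [2.57, 2.57, 3.01, 3.14, 3.14, 3.14].

INTERFACE

Orientations are given as a 3x3 rotation matrix whose columns are the frame's x, y, z axes.
In Python, from station import robot, viewer gives the robot as it stands. The module is installed in compiled form; this text tells all that it offers.
- The arm moves only by the shell command python3 -m pendant 'ROWS' [FORCE]. ROWS is text: rows parted by semicolons, each of 7 numbers parted by spaces: the opening, from 0 (shut) to 1 (fully open), then the shift along the tool's x, y, z in cm, then the turn, a rotation vector about the tool's x, y, z in rad. In form: jaw tx ty tz rx ry rz; .... A call has 1 to 10 rows; each row is the pose to reach, as a shift and turn from the pose measured when the call began, along the tool's axes at that moment; what a row does not reach only later rows make up. A row lasts 1/10 s, in which the tool goes at most 50 mm and 8.59 degrees, less where a joint would pass 70% of its speed; a pose out of reach is approached as far as the arm can. A call with a gripper value outside its range is refused whole. The fingers move at their own pace and stop on an object; FORCE is the grip in N (left out, the last holds). Time passes only in rows, so rows that repeat a pose let the fingers close. It gives the time, the measured TCP pose, the force and the opening at its end, in the units of the state.
- robot.get_obs(): the state, without advancing time (a new reading comes with each control period).
- viewer.camera(name): name is "side" or "top"; returns (picture, depth): 480x640x3 uint8, red, green, blue; 480x640 float32, mm along the optical axis (not along the pixel's ray), 0 where there is no reading.
- viewer.camera_params(name): a dict with "fov_y" (degrees; the focal length in pixels is half the picture's height over the tangent of half this angle, whatever the lens; pixels are square), "cx", "cy" (the principal point, pixels), "rvec" (rotation vector, rad) and "tvec" (3), from world to camera coordinates, as OpenCV has them. Camera axes: x right, y down, z forward; pixel columns grow to the right and rows downward; lengths in mm; the calibration is good to about 2 mm. A picture is of the moment at which its call begins. camera_params takes no time and is no camera call.
- robot.job_done(): hands the job in, once; it reports no verdict.
Trained networks look in the newest picture that a camera, given by its name, has taken for a name from the list of things; names that differ only in an ending like _2 or _b are one class to them, and where a whole thing is asked for, a point or a joint stands for the part that bears it (a point fixed in the world has none). Each returns a list of dicts, best first, with "p" (0 to 1); they miss things now and then, are a little off and sometimes report something else, mostly with a low value. They report only what shows in the picture. A call takes as long as a camera call.
- viewer.spot_in(camera, thing): "xy" ([column, row] in pixels, amid what is visible of it).
The state is a dict: "time_s": time; "joints": joint angles; "joint_vel": joint speeds; "joint_torque": joint torques, N m; "position": TCP position; "tcp_rot": TCP orientation; "wrist_force": force on the tool from outside, world axes, zero at the start; "ft_torque": the same for the moment, N m; "width": finger opening in mm.
Only numpy, scipy, OpenCV 4.12 (cv2) and the standard library are available. Lean on these libraries where they do the work, as an engineer would, in place of code of your own. Each camera call takes 0.05 s, during which the arm holds its last target.

## Working session

There is one attempt and no reset: what is moved stays moved. The work goes in short steps, Python scripts to look and compute and a shell command to move; the robot and the scene stay as the last step left them, time stands still between calls to the robot, and variables do not carry over. Pictures are saved under pics/ and viewed, and the job is handed in when it is done.

```bash
mkdir -p pics; cat > h.py <<'E'
import numpy as np, cv2
from station import robot, viewer
def cam(n):
    p=viewer.camera_params(n); R=cv2.Rodrigues(np.array(p["rvec"],float))[0]; t=np.array(p["tvec"],float).ravel()
    f=240/np.tan(np.radians(p["fov_y"])/2); return R,t,f,p["cx"],p["cy"]
def ray(n,u,v,z):
    R,t,f,cx,cy=cam(n); d=R.T@np.array([(u-cx)/f,(v-cy)/f,1]); c=-R.T@t
    return c+d*(z-c[2])/d[2]
def proj(n,P):
    R,t,f,cx,cy=cam(n); q=(np.atleast_2d(P)@R.T)+t; return np.c_[q[:,0]/q[:,2]*f+cx,q[:,1]/q[:,2]*f+cy]
def dep(n,u,v,d):
    R,t,f,cx,cy=cam(n); q=d*np.array([(u-cx)/f,(v-cy)/f,1]); return R.T@(q-t)
E
python3 - <<'E'
from h import *
for n in ("top","side"):
    im,d=viewer.camera(n); cv2.imwrite(f"pics/{n}0.png",im[:,:,::-1]); np.save(f"{n}0.npy",d)
    print(n,viewer.camera_params(n))
    for th in ["dial_peg","dial","cutter","plate","gauge","tape","push_block","wrench"]:
        r=viewer.spot_in(n,th)
        for q in r[:2]:
            u,v=q["xy"]; dd=d[int(v),int(u)]; print(th,np.round(q["xy"],1),round(q["p"],2),np.round(dep(n,u,v,dd),1) if dd>0 else None)
o=robot.get_obs(); print(o["time_s"],o["position"],np.round(o["tcp_rot"],3),o["wrist_force"],o["width"])
E
```

```text
top {'fov_y': 56.72136203002157, 'cx': 317.69299179152557, 'cy': 242.95011119239427, 'rvec': array([ 2.11326905, -2.12854153,  0.20838496]), 'tvec': array([-22.37354946, 605.09153838, 640.16002861])}
dial_peg [264.8 291.6] 0.77 [531.9  58.8  27.7]
dial [265.4 289.6] 0.95 [535.1  58.   27.1]
plate [309.  285.3] 0.87 [543.5 -11.9   6.9]
gauge [381.8 270.4] 0.6 [ 564.4 -130.    31.4]
tape [307.9 167.6] 0.67 [729.9 -11.7  58.6]
push_block [454.  232.1] 0.88 [ 621.1 -242.7   57.5]
push_block [310.3 285.9] 0.59 [542.6 -14.1   6.5]
wrench [305.  386.7] 0.71 [382.2  -5.    6.1]
side {'fov_y': 51.38486867905811, 'cx': 312.6546912559735, 'cy': 234.75430596319578, 'rvec': array([ 2.27855018, -0.43663402,  0.21943249]), 'tvec': array([-560.71842593,  170.13458828,  733.24012888])}
dial_peg [266.8 228.8] 0.65 [536.3  52.2  25.4]
dial [265.1 231. ] 0.64 [531.1  46.1  26.9]
cutter [311.6 271.3] 0.74 [567.2 -87.7  39.4]
plate [283.7 268.6] 0.74 [537.9 -33.    3.5]
gauge [321.4 298.7] 0.8 [ 562.8 -139.9   30.1]
tape [386.2 222.2] 0.87 [736.8 -27.5  43.9]
push_block [391.7 351.5] 0.73 [ 614.2 -271.4   38.8]
wrench [195.2 288.6] 0.96 [385.4 -27.8   8.2]
0.9 [ 146.01031072 -581.9839952   231.30340545] [[-0.97   0.     0.243]
 [-0.243 -0.    -0.97 ]
 [-0.    -1.     0.   ]] [-0.61091891  0.77938545  0.56515824] 85.496903711293
```

View pics/top0.png

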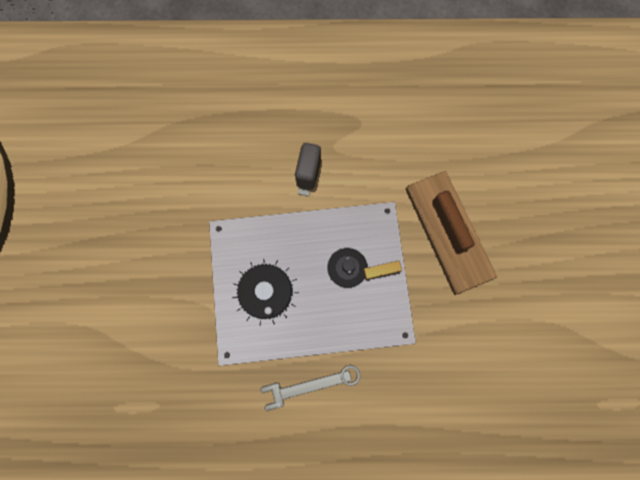

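View pics/side0.png

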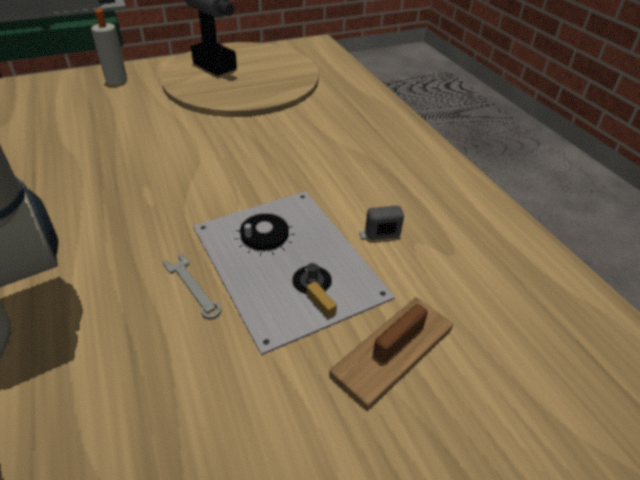

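```bash
python3 - <<'E'
from h import *
a=cv2.imread("pics/top0.png")[220:350,190:340]; cv2.imwrite("pics/topz.png",cv2.resize(a,None,fx=5,fy=4.6,interpolation=cv2.INTER_CUBIC)[:600,:750])
a=cv2.imread("pics/side0.png")[180:280,200:340]; cv2.imwrite("pics/sidez.png",cv2.resize(a,None,fx=5,fy=5,interpolation=cv2.INTER_CUBIC))
E
```

```text
(no output)
```

View pics/topz.png

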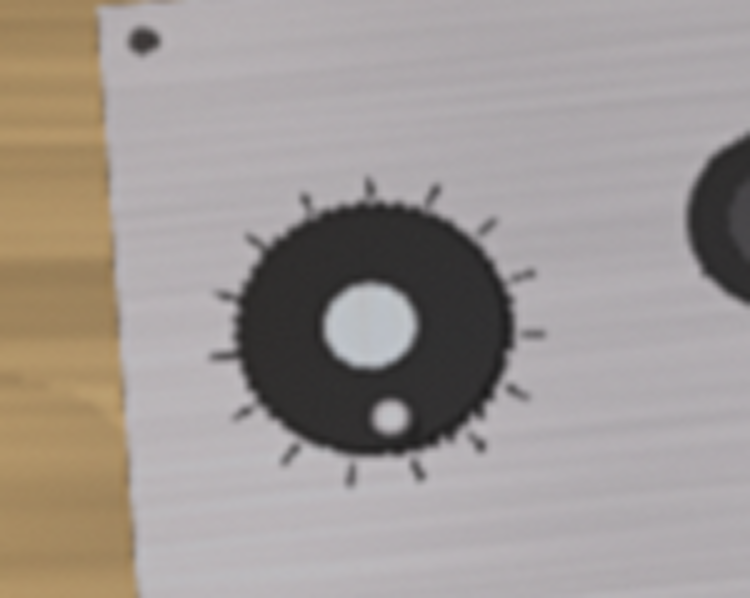

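View pics/sidez.png

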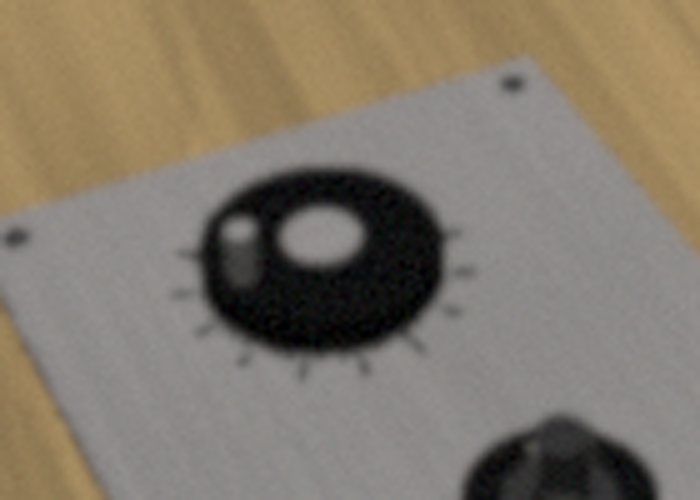

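```bash
python3 - <<'E'
from h import *
z=lambda x,y:(190+(x+.5)/5-.5,220+(y+.5)/4.6-.5)
hub=ray("top",*z(370,325),25.5); peg=ray("top",*z(391,417),46.5)
zs=lambda x,y:(200+x/5-.4,180+y/5-.4)
hub2=ray("side",*zs(322,237),25.5); peg2=ray("side",*zs(239,229),46.5)
print(hub,peg,np.linalg.norm((peg-hub)[:2]),np.degrees(np.arctan2(*(peg-hub)[[1,0]])))
print(hub2,peg2,np.linalg.norm((peg2-hub2)[:2]),np.degrees(np.arctan2(*(peg2-hub2)[[1,0]])))
T=[(351,475),(418,470),(478,443),(517,392),(533,334),(524,275),(487,227),(433,195),(370,188),(307,204),(257,242),(227,295),(224,355),(244,411),(290,455)]
P=np.array([ray("top",*z(*q),6)[:2] for q in T])
c=np.array([*cv2.minEnclosingCircle(P.astype(np.float32))[0]]); 
A=np.c_[2*P,np.ones(len(P))]; s=np.linalg.lstsq(A,(P**2).sum(1),rcond=None)[0]; print("center",s[:2],np.sqrt(s[2]+s[0]**2+s[1]**2))
an=np.degrees(np.arctan2(P[:,1]-s[1],P[:,0]-s[0])); print(np.round(an,1), np.round(an%24,1))
# plate holes/corners
for q in [(219,229),(227,355),(387.5,211),(405,335.5)]: print(ray("top",*q,6))
for q in [(209,223),(219,364),(395,203),(414,343)]: print("c",ray("top",*q,6))
E
```

```text
[534.22275824  61.04710402  25.5       ] [501.29680008  51.52750844  46.5       ] 34.27450103205137 -163.874292470753
[533.09461822  58.7039988   25.5       ] [500.59993253  50.26836376  46.5       ] 33.5717818491683 -165.4472288563257
center [534.1175394  60.8279619] 51.92192700330851
[ 171.3 -164.3 -140.3 -115.9  -92.   -68.   -44.1  -20.     3.7   27.9
   51.7   75.5   99.6  123.3  147.6] [3.3 3.7 3.7 4.1 4.  4.  3.9 4.  3.7 3.9 3.7 3.5 3.6 3.3 3.6]
[640.62542948 140.95249146   6.        ]
[432.14979346 120.70643543   6.        ]
[ 670.31422336 -147.19838317    6.        ]
[ 460.80584325 -167.81473916    6.        ]
c [651.248755   158.38640625   6.        ]
c [418.20199431 133.10660852   6.        ]
c [ 684.4737853 -160.6646438    6.       ]
c [ 448.79157199 -181.87909488    6.        ]
```

```bash
cat >> h.py <<'E'
A=np.array([533.8,60.3]); 
def pose(th,gap,z,r=34,off=17.0):
    """th: peg angle deg; gap: mm clearance between the -x face and the peg"""
    t=np.radians(th); e=np.array([np.cos(t),np.sin(t)]); d=np.array([e[1],-e[0]])
    p=A+r*e-(off+gap)*d; X=np.array([-d[0],-d[1],0]); Y=np.array([0,0,-1.]); Z=np.cross(X,Y)
    return np.r_[p,z],np.c_[X,Y,Z]
from scipy.spatial.transform import Rotation as Ro
def rel(targets,o=None):
    o=o or robot.get_obs(); R=np.array(o["tcp_rot"]); p=np.array(o["position"])
    for P,Q in targets:
        print(np.round(R.T@(P-p)/10,2),np.round(Ro.from_matrix(R.T@Q).as_rotvec(),3), np.round(P,1))
def st():
    o=robot.get_obs(); R=np.array(o["tcp_rot"]); p=np.array(o["position"])
    print(round(o["time_s"],2),np.round(p,1),"F",np.round(o["wrist_force"],1),"M",np.round(o["ft_torque"],2),"w",round(o["width"],1),"xang",round(np.degrees(np.arctan2(R[1,0],R[0,0]))%360,1),"j",np.round(o["joints"],2))
    return o
E
python3 - <<'E'
from h import *
st(); rel([pose(195.7,12,231),pose(195.7,12,120)])
E
```

```text
0.9 [ 146.  -582.   231.3] F [-0.6  0.8  0.6] M [ 0.01 -0.01 -0.04] w 85.5 xang 194.1 j [-1.38  0.09  1.23  0.    1.82 -0.06]
[-4.993e+01  3.000e-02 -4.987e+01] [-0.    -1.599  0.   ] [508.9  23.2 231. ]
[-49.93  11.13 -49.87] [-0.    -1.599  0.   ] [508.9  23.2 120. ]
```

```bash
python3 -m pendant '0 -3 0 -3 0 -0.1 0; 0 -6 0 -6 0 -0.2 0; 0 -9 0 -9 0 -0.3 0; 0 -12 0 -12 0 -0.4 0; 0 -15 0 -15 0 -0.5 0; 0 -18 0 -18 0 -0.6 0; 0 -21 0 -21 0 -0.7 0; 0 -24 0 -24 0 -0.8 0; 0 -27 0 -27 0 -0.9 0; 0 -30 0 -30 0 -1.0 0' 20; python3 - <<'E'
from h import *
st(); rel([pose(195.7,12,231),pose(195.7,12,100)])
E
```

```text
time_s: 1.9
position: [364.5, -216.4, 231.6]
tcp_rot: [[-0.316, 0.001, 0.949], [-0.949, -0.001, -0.316], [0.0, -1.0, 0.001]]
wrist_force: [0.7, -1.1, -0.5]
width: -0.1
1.9 [ 364.5 -216.4  231.6] F [ 0.7 -1.1 -0.5] M [0.02 0.05 0.01] w -0.1 xang 251.6 j [-0.62 -0.39  1.66  0.    1.87 -0.29]
[-27.29   0.06   6.14] [-0.001 -0.595  0.001] [508.9  23.2 231. ]
[-27.3   13.16   6.12] [-0.001 -0.595  0.001] [508.9  23.2 100. ]
```

```bash
python3 -m pendant '0 -3.4 1 0.8 0 -0.08 0; 0 -6.8 2 1.6 0 -0.15 0; 0 -10.2 4 2.3 0 -0.23 0; 0 -13.6 6 3.1 0 -0.3 0; 0 -17 8 3.8 0 -0.38 0; 0 -20.5 10 4.6 0 -0.45 0; 0 -24 11.5 5.4 0 -0.53 0; 0 -27.3 13.16 6.12 0 -0.595 0; 0 -27.3 13.16 6.12 0 -0.595 0; 0 -27.3 13.16 6.12 0 -0.595 0' 20; python3 - <<'E'
from h import *
st(); rel([pose(195.7,12,100),pose(195.7,12,31)])
for n in ("top","side"):
    im,d=viewer.camera(n); cv2.imwrite(f"pics/{n}1.png",im[:,:,::-1])
E
```

```text
time_s: 2.9
position: [508.6, 23.7, 99.4]
tcp_rot: [[0.272, -0.001, 0.962], [-0.962, -0.001, 0.272], [0.001, -1.0, -0.001]]
wrist_force: [-0.5, 0.1, -0.6]
width: -0.1
2.9 [508.6  23.7  99.4] F [-0.5  0.1 -0.6] M [ 0.01 -0.    0.02] w -0.1 xang 285.8 j [-0.02 -0.14  1.69 -0.    1.59 -0.29]
[ 0.06 -0.06  0.02] [0.001 0.001 0.001] [508.9  23.2 100. ]
[0.05 6.84 0.02] [0.001 0.001 0.001] [508.9  23.2  31. ]
```

View pics/side1.png

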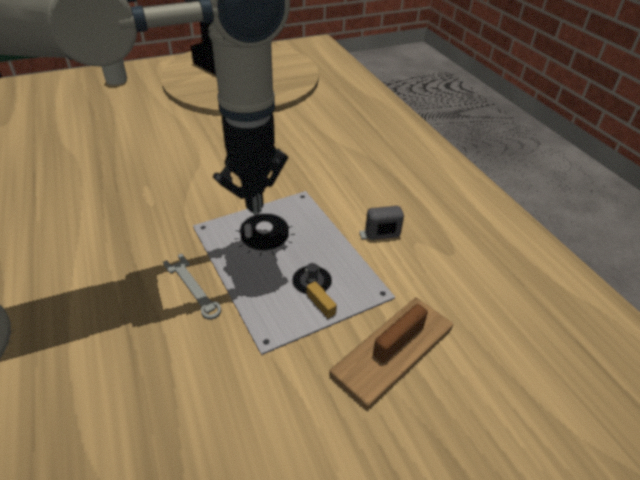

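View pics/top1.png

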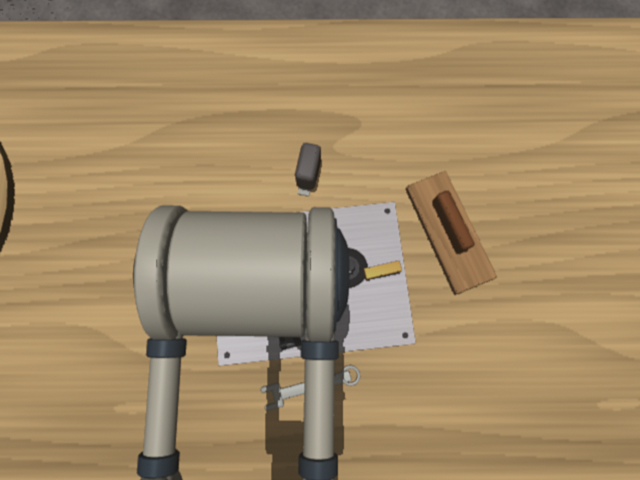

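```bash
python3 -m pendant '0 0.05 2 0 0 0 0; 0 0.05 4 0 0 0 0; 0 0.05 5.5 0 0 0 0; 0 0.05 6.5 0 0 0 0; 0 0.05 6.84 0 0 0 0; 0 0.05 6.84 0 0 0 0' 20; python3 - <<'E'
from h import *
st(); rel([pose(195.7,g,31) for g in (12,3,0)])
im,d=viewer.camera("side"); im=im[:,:,::-1].copy()
a=im[150:270,190:340]; cv2.imwrite("pics/s2.png",cv2.resize(a,None,fx=5,fy=5,interpolation=cv2.INTER_CUBIC))
E
```

```text
time_s: 3.6
position: [509.2, 21.8, 32.3]
tcp_rot: [[0.269, 0.002, 0.963], [-0.963, -0.001, 0.269], [0.001, -1.0, 0.001]]
wrist_force: [0.5, 0.1, -0.3]
width: -0.2
3.6 [509.2  21.8  32.3] F [ 0.5  0.1 -0.3] M [ 0.02 -0.01 -0.02] w -0.2 xang 285.6 j [-0.02 -0.1   1.78 -0.    1.46 -0.3 ]
[-0.14  0.13  0.01] [-0.001 -0.002  0.001] [508.9  23.2  31. ]
[-1.04  0.13  0.01] [-0.001 -0.002  0.001] [506.5  31.8  31. ]
[-1.34  0.13  0.01] [-0.001 -0.002  0.001] [505.7  34.7  31. ]
```

View pics/s2.png

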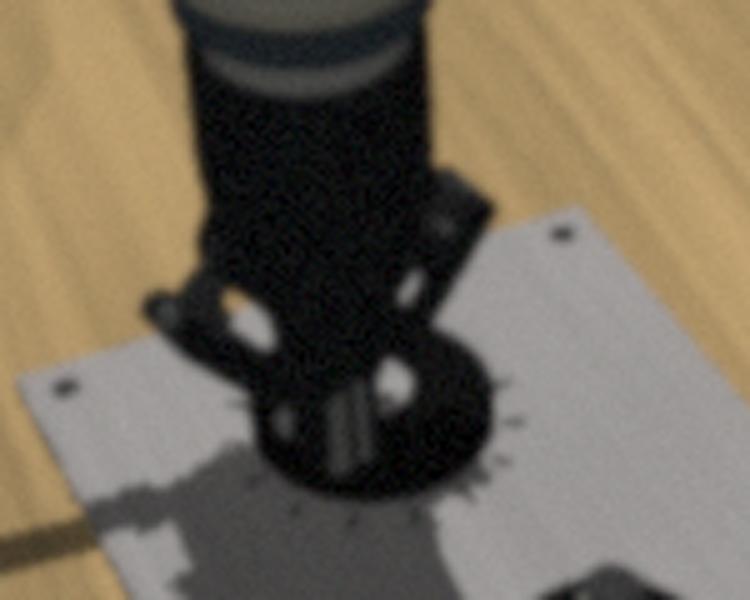

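```bash
python3 -m pendant '0 -0.3 0.1 0 0 0 0; 0 -0.6 0.1 0 0 0 0; 0 -0.9 0.1 0 0 0 0; 0 -1.1 0.1 0 0 0 0; 0 -1.2 0.1 0 0 0 0; 0 -1.2 0.1 0 0 0 0' 20; python3 - <<'E'
from h import *
st(); rel([pose(195.7-a,0,31) for a in (0,2,4,6,8,10)])
E
```

```text
time_s: 4.25
position: [506.3, 33.7, 31.9]
tcp_rot: [[0.27, 0.003, 0.963], [-0.963, -0.001, 0.27], [0.002, -1.0, 0.002]]
wrist_force: [0.5, 0.2, -1.2]
width: -0.2
4.25 [506.3  33.7  31.9] F [ 0.5  0.2 -1.2] M [0.02 0.05 0.02] w -0.2 xang 285.6 j [ 0.   -0.11  1.78 -0.    1.46 -0.27]
[-0.12  0.09 -0.03] [-0.002 -0.001  0.002] [505.7  34.7  31. ]
[-0.24  0.09 -0.09] [-0.002  0.034  0.002] [504.8  35.7  31. ]
[-0.36  0.09 -0.14] [-0.002  0.069  0.002] [504.   36.8  31. ]
[-0.48  0.09 -0.19] [-0.002  0.104  0.002] [503.2  37.8  31. ]
[-0.61  0.09 -0.23] [-0.002  0.139  0.002] [502.4  38.9  31. ]
[-0.73  0.09 -0.27] [-0.002  0.173  0.002] [501.7  40.   31. ]
```

```bash
python3 -m pendant '0 -0.12 0.05 -0.03 0 0 0; 0 -0.24 0.05 -0.09 0 0.035 0; 0 -0.36 0.05 -0.14 0 0.07 0; 0 -0.48 0.05 -0.19 0 0.105 0; 0 -0.48 0.05 -0.19 0 0.105 0' 20; python3 - <<'E'
from h import *
st(); rel([pose(195.7-a,0,31) for a in (6,8,10,12,14,16)])
E
```

```text
time_s: 4.75
position: [503.7, 36.3, 31.4]
tcp_rot: [[0.165, 0.004, 0.986], [-0.986, -0.004, 0.165], [0.005, -1.0, 0.003]]
wrist_force: [1.9, -6.0, -2.1]
width: 0.3
4.75 [503.7  36.3  31.4] F [ 1.9 -6.  -2.1] M [-0.78 -0.41 -0.02] w 0.3 xang 279.5 j [ 0.01 -0.11  1.79 -0.    1.46 -0.16]
[-0.16  0.04 -0.02] [-0.003 -0.003  0.005] [503.2  37.8  31. ]
[-0.28  0.04 -0.08] [-0.003  0.032  0.005] [502.4  38.9  31. ]
[-0.4   0.04 -0.14] [-0.003  0.067  0.005] [501.7  40.   31. ]
[-0.52  0.04 -0.18] [-0.003  0.102  0.005] [501.   41.1  31. ]
[-0.65  0.04 -0.23] [-0.004  0.137  0.004] [500.3  42.3  31. ]
[-0.78  0.03 -0.27] [-0.004  0.171  0.004] [499.7  43.5  31. ]
```

```bash
python3 -m pendant '0 -0.16 0.04 -0.02 0 0 0; 0 -0.28 0.04 -0.08 0 0.035 0; 0 -0.4 0.04 -0.14 0 0.07 0; 0 -0.52 0.04 -0.18 0 0.105 0; 0 -0.58 0.04 -0.2 0 0.12 0; 0 -0.58 0.04 -0.2 0 0.12 0' 20; python3 - <<'E'
from h import *
st(); rel([pose(195.7-a,0,31) for a in (12,14,16,18,20)])
im,d=viewer.camera("side"); im=im[:,:,::-1].copy()
a=im[150:270,190:340]; cv2.imwrite("pics/s3.png",cv2.resize(a,None,fx=5,fy=5,interpolation=cv2.INTER_CUBIC))
E
```

```text
time_s: 5.35
position: [502.0, 37.2, 31.5]
tcp_rot: [[0.043, 0.007, 0.999], [-0.999, -0.013, 0.043], [0.013, -1.0, 0.006]]
wrist_force: [3.0, -15.5, 0.3]
width: 0.3
5.35 [502.   37.2  31.5] F [  3.  -15.5   0.3] M [-2.57 -0.63 -0.01] w 0.3 xang 272.5 j [ 0.01 -0.12  1.8  -0.01  1.46 -0.03]
[-0.4   0.04 -0.08] [-0.006 -0.021  0.013] [501.   41.1  31. ]
[-0.52  0.04 -0.14] [-0.006  0.014  0.013] [500.3  42.3  31. ]
[-0.64  0.04 -0.2 ] [-0.007  0.049  0.013] [499.7  43.5  31. ]
[-0.76  0.04 -0.25] [-0.007  0.084  0.013] [499.1  44.7  31. ]
[-0.88  0.04 -0.3 ] [-0.007  0.118  0.012] [498.6  45.9  31. ]
```

View pics/s3.png

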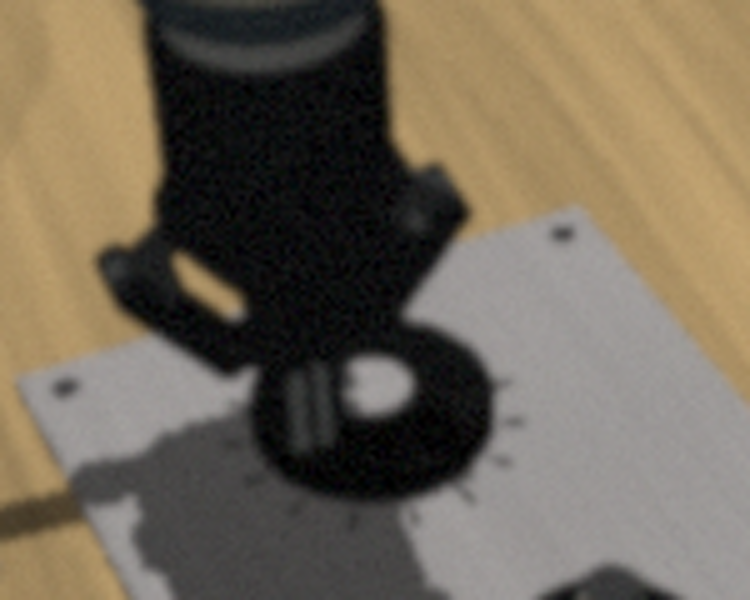

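```bash
python3 - <<'E'
from h import *
st()
im,d=viewer.camera("top"); cv2.imwrite("pics/t3.png",im[:,:,::-1])
st()
im,d=viewer.camera("side"); cv2.imwrite("pics/s3b.png",im[:,:,::-1])
st()
E
```

```text
5.4 [502.   37.2  31.5] F [  4.2 -15.7  -0.8] M [-2.52 -0.63 -0.07] w -0.1 xang 272.5 j [ 0.01 -0.12  1.8  -0.01  1.46 -0.03]
5.45 [502.   37.2  31.5] F [  3.9 -15.4  -0.8] M [-2.54 -0.62 -0.02] w 0.1 xang 272.5 j [ 0.01 -0.12  1.8  -0.01  1.46 -0.03]
5.5 [502.   37.2  31.5] F [  4.7 -15.7  -0.3] M [-2.5  -0.58 -0.02] w -0.2 xang 272.5 j [ 0.01 -0.12  1.8  -0.01  1.46 -0.03]
```

```bash
python3 - <<'E'
from h import *
o=st(); R=np.array(o["tcp_rot"]); p=np.array(o["position"])
im,d=viewer.camera("side"); im=im[:,:,::-1].copy()
u0,v0,k=215,190,8
a=cv2.resize(im[v0:v0+65,u0:u0+90],None,fx=k,fy=k,interpolation=cv2.INTER_CUBIC)
a=cv2.convertScaleAbs(a,alpha=1.8,beta=20)
def dot(P,c):
    for q in proj("side",P): cv2.circle(a,(int((q[0]-u0+.5)*k),int((q[1]-v0+.5)*k)),3,c,-1)
dot(p[None],(0,0,255))
for dx in (-11,11): dot((p+R@np.array([dx,0,0]))[None],(0,255,255)); dot((p+R@np.array([dx,-15,0]))[None],(0,255,255))
for th,c in ((195.7,(0,255,0)),(190,(255,255,0)),(171.7,(255,0,0))):
    t=np.radians(th); e=A+34*np.array([np.cos(t),np.sin(t)])
    dot(np.array([[*e,46.5],[*e,22.5]]),c)
cv2.imwrite("pics/s4.png",a)
print("fingerdepth"); 
for (u,v) in proj("side",np.array([p+R@np.array([11,-5,0]),p+R@np.array([11,-10,3])])):
    dd=d[int(round(v)),int(round(u))]; print(dep("side",u,v,dd))
E
```

```text
5.5 [502.   37.2  31.5] F [  4.7 -15.7  -0.3] M [-2.5  -0.58 -0.02] w -0.2 xang 272.5 j [ 0.01 -0.12  1.8  -0.01  1.46 -0.03]
fingerdepth
[502.60728361  26.95929244  35.98538136]
[505.18183376  25.60451255  42.45901686]
```

View pics/s4.png

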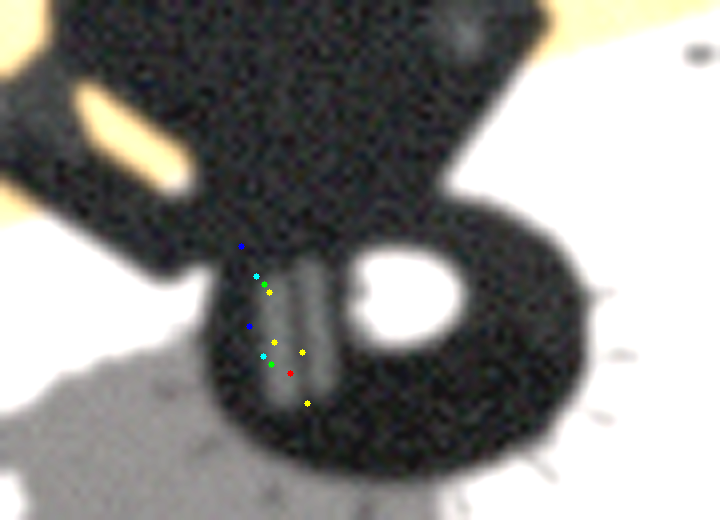

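```bash
python3 -m pendant '0 -0.4 0.04 -0.08 0 0 0; 0 -0.52 0.04 -0.14 0 0.014 0; 0 -0.58 0.04 -0.17 0 0.03 0; 0 -0.64 0.04 -0.2 0 0.05 0; 0 -0.64 0.04 -0.2 0 0.05 0' 20; python3 - <<'E'
from h import *
st(); rel([pose(195.7-a,0,31) for a in (12,14,16,18,20)])
E
```

```text
time_s: 6.05
position: [501.2, 37.6, 31.6]
tcp_rot: [[-0.01, 0.01, 1.0], [-1.0, -0.024, -0.01], [0.024, -1.0, 0.011]]
wrist_force: [4.4, -20.4, -0.8]
width: 0.1
6.05 [501.2  37.6  31.6] F [  4.4 -20.4  -0.8] M [-3.39 -0.73 -0.09] w 0.1 xang 269.4 j [ 0.02 -0.13  1.8  -0.02  1.46  0.04]
[-0.35  0.05 -0.03] [-0.01  -0.074  0.024] [501.   41.1  31. ]
[-0.47  0.05 -0.1 ] [-0.01  -0.04   0.024] [500.3  42.3  31. ]
[-0.59  0.05 -0.16] [-0.011 -0.005  0.024] [499.7  43.5  31. ]
[-0.71  0.04 -0.21] [-0.011  0.03   0.023] [499.1  44.7  31. ]
[-0.83  0.04 -0.27] [-0.011  0.065  0.023] [498.6  45.9  31. ]
```

```bash
python3 -m pendant '0 0.5 0 0 0 0 0; 0 1.2 0 0 0 0 0; 0 2 0 0 0 0 0; 0 2.2 0 0 0 0 0; 0 2.2 0 0 0 0 0' 20; python3 - <<'E'
from h import *
o=st(); R=np.array(o["tcp_rot"]); p=np.array(o["position"])
im,d=viewer.camera("side"); im=im[:,:,::-1].copy()
u0,v0,k=215,190,8
a=cv2.resize(im[v0:v0+65,u0:u0+90],None,fx=k,fy=k,interpolation=cv2.INTER_CUBIC)
a=cv2.convertScaleAbs(a,alpha=1.8,beta=20)
cv2.imwrite("pics/s5c.png",a)
def dot(P,c):
    for q in proj("side",P): cv2.circle(a,(int((q[0]-u0+.5)*k),int((q[1]-v0+.5)*k)),3,c,-1)
dot(p[None],(0,0,255))
for th,c in ((195.7,(0,255,0)),(171.7,(255,0,0))):
    t=np.radians(th); e=A+34*np.array([np.cos(t),np.sin(t)])
    dot(np.array([[*e,46.5],[*e,22.5]]),c)
cv2.imwrite("pics/s5.png",a)
E
```

```text
time_s: 6.55
position: [500.9, 15.5, 32.1]
tcp_rot: [[-0.01, 0.01, 1.0], [-1.0, -0.023, -0.01], [0.023, -1.0, 0.011]]
wrist_force: [0.3, 0.5, -0.2]
width: -0.1
6.55 [500.9  15.5  32.1] F [ 0.3  0.5 -0.2] M [0.07 0.04 0.  ] w -0.1 xang 269.4 j [-0.02 -0.13  1.81 -0.02  1.46 -0.01]
```

View pics/s5.png

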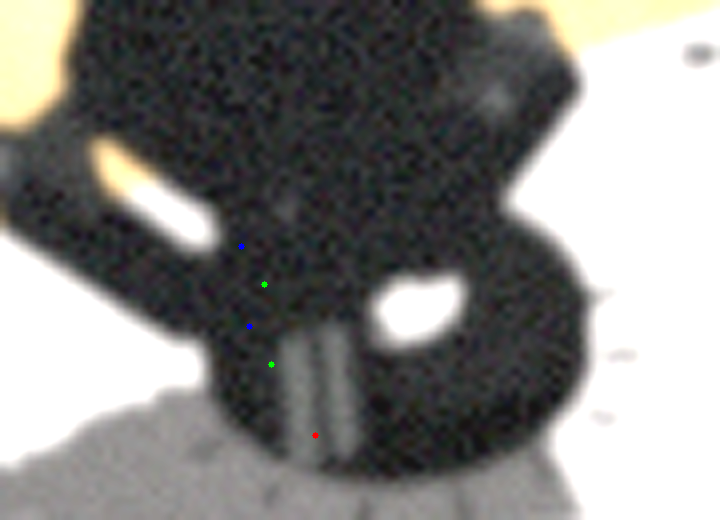

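```bash
python3 -m pendant '0 0 -3 0 0 0 0; 0 0.5 -6 0 0 0 0; 0 1 -9 0 0 0 0; 0 1 -11 0 0 0 0; 0 1 -11 0 0 0 0' 20; python3 - <<'E'
from h import *
o=st()
im,d=viewer.camera("side"); im=im[:,:,::-1].copy()
u0,v0,k=215,190,8
b=cv2.imread("pics/side0.png")
f=lambda im:cv2.convertScaleAbs(cv2.resize(im[v0:v0+65,u0:u0+90],None,fx=k/2,fy=k/2,interpolation=cv2.INTER_CUBIC),alpha=1.8,beta=20)
cv2.imwrite("pics/s6.png",np.hstack([f(b),f(im)]))
E
```

```text
time_s: 7.1
position: [501.4, 8.6, 146.2]
tcp_rot: [[-0.01, 0.017, 1.0], [-1.0, -0.023, -0.01], [0.023, -1.0, 0.017]]
wrist_force: [-0.1, 0.2, 0.1]
width: -0.1
7.1 [501.4   8.6 146.2] F [-0.1  0.2  0.1] M [ 0.01 -0.05 -0.01] w -0.1 xang 269.4 j [-0.04 -0.19  1.65 -0.02  1.66 -0.03]
```

View pics/s6.png

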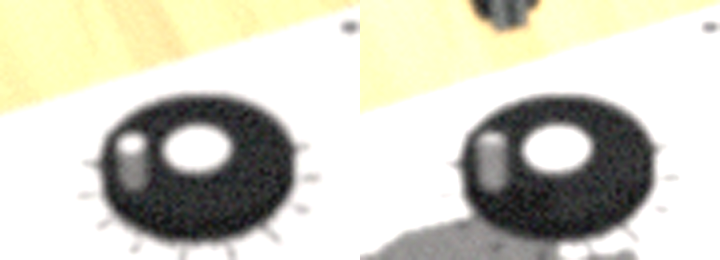

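```bash
python3 - <<'E'
from h import *
ps=np.radians(5.7); c=np.array([550.7,-12.8]); Rz=np.array([[np.cos(ps),-np.sin(ps)],[np.sin(ps),np.cos(ps)]])
cu=c+Rz@[15,-65]; print("cutter",cu, "dial",c+Rz@[-10,75])
for n in ("top","side"):
    d=np.load(n+"0.npy"); 
    R,t,f,cx,cy=cam(n)
    v,u=np.mgrid[0:480,0:640]; q=np.stack([(u-cx)/f*d,(v-cy)/f*d,d],-1)-t; W=q@R
    def prt(c,r,name):
        m=(np.hypot(W[...,0]-c[0],W[...,1]-c[1])<r)&(d>0); z=W[m][:,2]; print(n,name,m.sum(),np.round(np.percentile(z,[5,25,50,75,90,95,99]),1))
    prt(cu,9,"cutter"); prt(A,10,"hub"); prt([525+25,40+50],5,"dialtop"); prt([501,51],5,"peg"); prt([480,-60],15,"plate")
E
```

```text
cutter [572.08161728 -75.9888158 ] dial [533.30046307  60.83597025]
top cutter 114 [ 8.1 37.5 39.  39.9 40.5 40.9 41.4]
top hub 120 [24.7 25.6 26.5 27.4 28.  28.2 28.8]
top dialtop 30 [21.8 22.4 22.9 23.6 24.6 25.8 26.1]
top peg 40 [26.8 44.6 46.5 47.6 48.2 48.8 49.3]
top plate 271 [5.2 6.4 7.3 8.  8.8 9.1 9.7]
side cutter 114 [ 7.1 11.  37.3 38.6 39.2 39.6 40.4]
side hub 58 [24.2 25.3 26.1 26.9 27.6 28.  28.8]
side dialtop 16 [22.1 22.6 22.9 23.7 24.8 24.9 25. ]
side peg 31 [24.9 39.8 45.8 47.2 48.2 48.6 49.7]
side plate 192 [5.  6.  6.5 7.2 7.8 8.3 8.8]
```

```bash
python3 - <<'E'
from h import *
rel([pose(193,12,z) for z in (80,45,30)])
E
```

```text
[-1.72  6.35  0.56] [-0.011 -0.236  0.024] [507.2  24.4  80. ]
[-1.8   9.85  0.51] [-0.011 -0.236  0.024] [507.2  24.4  45. ]
[-1.84 11.35  0.49] [-0.011 -0.236  0.024] [507.2  24.4  30. ]
```

```bash
python3 -m pendant '0 -0.8 3 0.2 0 -0.12 0.01; 0 -1.7 6.3 0.5 -0.01 -0.236 0.024; 0 -1.8 8.5 0.5 -0.01 -0.236 0.024; 0 -1.84 10.5 0.5 -0.01 -0.236 0.024; 0 -1.84 11.35 0.5 -0.01 -0.236 0.024; 0 -1.84 11.35 0.5 -0.01 -0.236 0.024; 0 -1.84 11.35 0.5 -0.01 -0.236 0.024' 20; python3 - <<'E'
from h import *
st(); rel([pose(193,g,30) for g in (5,2,0,-2,-4,-6,-8,-10)])
E
```

```text
time_s: 7.85
position: [507.3, 24.5, 30.3]
tcp_rot: [[0.225, 0.001, 0.974], [-0.974, -0.0, 0.225], [0.0, -1.0, 0.001]]
wrist_force: [0.5, 0.2, 0.2]
width: -0.4
7.85 [507.3  24.5  30.3] F [0.5 0.2 0.2] M [0.02 0.02 0.02] w -0.4 xang 283.0 j [-0.02 -0.1   1.78 -0.    1.46 -0.25]
[-0.69  0.03 -0.02] [-0.001 -0.     0.   ] [505.6  31.2  30. ]
[-0.99  0.03 -0.02] [-0.001 -0.     0.   ] [504.9  34.1  30. ]
[-1.19  0.03 -0.02] [-0.001 -0.     0.   ] [504.5  36.1  30. ]
[-1.39  0.03 -0.02] [-0.001 -0.     0.   ] [504.  38.  30.]
[-1.59  0.03 -0.02] [-0.001 -0.     0.   ] [503.6  40.   30. ]
[-1.79  0.03 -0.02] [-0.001 -0.     0.   ] [503.1  41.9  30. ]
[-1.99  0.03 -0.02] [-0.001 -0.     0.   ] [502.7  43.9  30. ]
[-2.19  0.03 -0.02] [-0.001 -0.     0.   ] [502.2  45.8  30. ]
```

```bash
python3 -m pendant '0 -0.5 0.03 0 0 0 0; 0 -0.9 0.03 0 0 0 0; 0 -1.19 0.03 0 0 0 0; 0 -1.19 0.03 0 0 0 0' 20 | egrep 'pos|force'; python3 -m pendant '0 -0.2 0 0 0 0 0; 0 -0.4 0 0 0 0 0; 0 -0.4 0 0 0 0 0' 20| egrep 'pos|force';  python3 - <<'E'
from h import *
st(); rel([pose(193,g,30) for g in (0,-2,-4,-6,-8,-10,-12)])
E
```

```text
position: [505.2, 36.0, 30.9]
wrist_force: [0.3, -2.0, 1.8]
position: [504.9, 37.0, 31.1]
wrist_force: [2.2, -11.6, -0.8]
8.55 [504.9  37.   31.1] F [  2.2 -11.6  -0.8] M [-1.95 -0.36 -0.01] w -0.1 xang 282.9 j [ 0.01 -0.11  1.79 -0.01  1.46 -0.21]
[ 0.08  0.11 -0.06] [-0.003 -0.001  0.008] [504.5  36.1  30. ]
[-0.12  0.11 -0.06] [-0.003 -0.001  0.008] [504.  38.  30.]
[-0.32  0.11 -0.06] [-0.003 -0.001  0.008] [503.6  40.   30. ]
[-0.52  0.1  -0.06] [-0.003 -0.001  0.008] [503.1  41.9  30. ]
[-0.72  0.1  -0.06] [-0.003 -0.001  0.008] [502.7  43.9  30. ]
[-0.92  0.1  -0.06] [-0.003 -0.001  0.008] [502.2  45.8  30. ]
[-1.12  0.1  -0.06] [-0.003 -0.001  0.008] [501.8  47.8  30. ]
```

```bash
python3 -m pendant '0 -0.2 0.1 -0.06 0 0 0; 0 -0.4 0.1 -0.06 0 0 0; 0 -0.6 0.1 -0.06 0 0 0; 0 -0.8 0.1 -0.06 0 0 0; 0 -0.8 0.1 -0.06 0 0 0' 20; python3 - <<'E'
from h import *
st()
E
```

```text
time_s: 9.05
position: [504.5, 38.1, 31.2]
tcp_rot: [[0.221, 0.009, 0.975], [-0.975, -0.02, 0.221], [0.021, -1.0, 0.005]]
wrist_force: [4.9, -24.6, -0.2]
width: 0.1
9.05 [504.5  38.1  31.2] F [  4.9 -24.6  -0.2] M [-3.99 -0.87  0.02] w 0.1 xang 282.7 j [ 0.02 -0.12  1.79 -0.02  1.46 -0.2 ]
```

```bash
python3 - <<'E'
from h import *
o=st()
im,d=viewer.camera("side"); im=im[:,:,::-1].copy(); np.save("s7.npy",d)
u0,v0,k=205,150,6
b=cv2.imread("pics/side0.png")
f=lambda im:cv2.convertScaleAbs(cv2.resize(im[v0:v0+100,u0:u0+120],None,fx=k,fy=k,interpolation=cv2.INTER_CUBIC),alpha=3,beta=10)
cv2.imwrite("pics/s7.png",f(im))
E
```

```text
9.05 [504.5  38.1  31.2] F [  4.9 -24.6  -0.2] M [-3.99 -0.87  0.02] w 0.1 xang 282.7 j [ 0.02 -0.12  1.79 -0.02  1.46 -0.2 ]
```

View pics/s7.png

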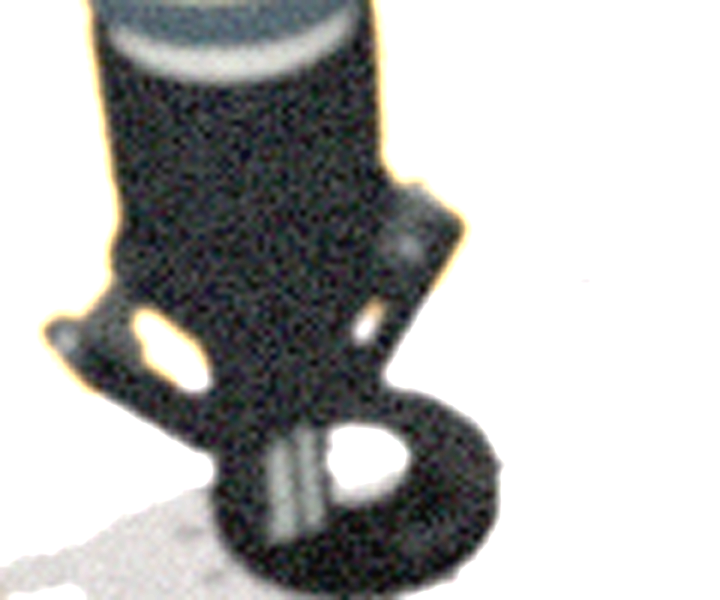

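```bash
python3 -m pendant '0 -0.7 0.1 -0.06 0 0 0; 0 -0.7 0.1 -0.06 0 0 0; 0 -0.7 0.1 -0.06 0 0 0; 0 -0.7 0.1 -0.06 0 0 0; 0 -0.7 0.1 -0.06 0 0 0; 0 -0.7 0.1 -0.06 0 0 0; 0 -0.7 0.1 -0.06 0 0 0; 0 -0.7 0.1 -0.06 0 0 0; 0 -0.7 0.1 -0.06 0 0 0; 0 -0.7 0.1 -0.06 0 0 0' 20; python3 - <<'E'
from h import *
st(); rel([pose(193,g,30) for g in (-8,-10,-12)])
E
```

```text
time_s: 10.1
position: [504.4, 38.1, 31.3]
tcp_rot: [[0.217, 0.014, 0.976], [-0.976, -0.032, 0.217], [0.035, -0.999, 0.007]]
wrist_force: [5.7, -24.8, 0.9]
width: 0.2
10.1 [504.4  38.1  31.3] F [  5.7 -24.8   0.9] M [-4.02 -0.91 -0.  ] w 0.2 xang 282.5 j [ 0.03 -0.12  1.8  -0.03  1.45 -0.19]
[-0.61  0.11 -0.04] [-0.007 -0.008  0.035] [502.7  43.9  30. ]
[-0.81  0.11 -0.04] [-0.007 -0.008  0.035] [502.2  45.8  30. ]
[-1.01  0.1  -0.05] [-0.007 -0.008  0.035] [501.8  47.8  30. ]
```

```bash
python3 -m pendant '0 -0.7 0.1 -0.04 -0.007 -0.008 0.035; 0 -0.8 0.1 -0.04 -0.007 -0.008 0.035; 0 -0.9 0.1 -0.05 -0.007 -0.008 0.035; 0 -1.0 0.1 -0.05 -0.007 -0.008 0.035; 0 -1.0 0.1 -0.05 -0.007 -0.008 0.035' 20; python3 - <<'E'
from h import *
st(); rel([pose(193,g,30) for g in (-8,-10,-12,12)])
E
```

```text
time_s: 10.6
position: [504.2, 38.9, 31.2]
tcp_rot: [[0.22, 0.005, 0.975], [-0.975, -0.016, 0.22], [0.017, -1.0, 0.001]]
wrist_force: [6.8, -32.4, -0.3]
width: -0.1
10.6 [504.2  38.9  31.2] F [  6.8 -32.4  -0.3] M [-5.23 -1.07 -0.  ] w -0.1 xang 282.7 j [ 0.02 -0.11  1.79 -0.02  1.46 -0.2 ]
[-0.52  0.11 -0.04] [-0.001 -0.005  0.017] [502.7  43.9  30. ]
[-0.72  0.11 -0.04] [-0.001 -0.005  0.017] [502.2  45.8  30. ]
[-0.92  0.11 -0.04] [-0.001 -0.005  0.017] [501.8  47.8  30. ]
[ 1.48  0.15 -0.03] [-0.001 -0.005  0.017] [507.2  24.4  30. ]
```

```bash
python3 -m pendant '0 0.5 0.1 0 0 0 0.017; 0 1.2 0.1 0 0 0 0.017; 0 1.5 0 0 0 0 0.017; 0 1.5 0 0 0 0 0.017' 20 | egrep 'pos|force'; python3 - <<'E'
import cv2,numpy as np
a=cv2.imread("pics/top0.png")[255:330,225:305]; b=cv2.convertScaleAbs(cv2.resize(a,None,fx=7.5,fy=7.5,interpolation=cv2.INTER_CUBIC),alpha=1.7,beta=10); cv2.imwrite("pics/tz2.png",b)
a=cv2.imread("pics/side0.png")[200:270,225:305]; b=cv2.convertScaleAbs(cv2.resize(a,None,fx=8,fy=8,interpolation=cv2.INTER_CUBIC),alpha=3,beta=10); cv2.imwrite("pics/sz2.png",b)
E
```

```text
position: [507.5, 24.6, 31.5]
wrist_force: [-0.3, 0.3, 0.8]
```

View pics/tz2.png

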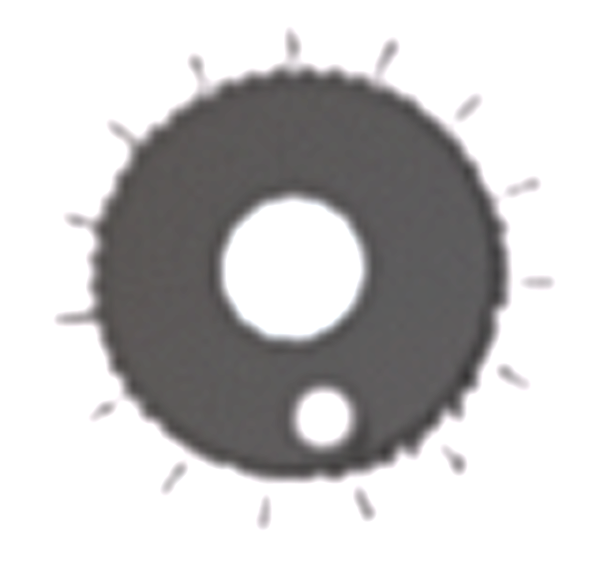

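View pics/sz2.png

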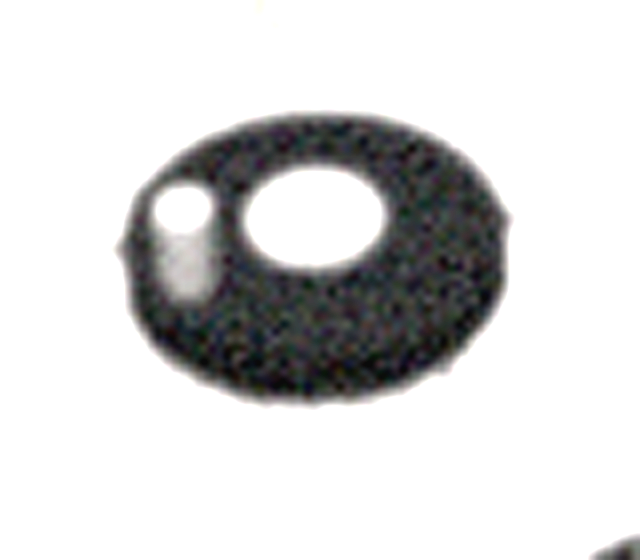

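```bash
python3 - <<'E'
from h import *
st()
def pose2(th,gap,z,off=17.):
    P,Q=pose(th,-2*off-gap,z); return P,Q
rel([pose(193.5,12,75),pose2(193.5,12,75),pose2(193.5,12,31),pose2(193.5,3,31),pose2(193.5,0,31)])
E
```

```text
11.0 [507.5  24.6  31.5] F [-0.3  0.3  0.8] M [-0.    0.04 -0.01] w 0.3 xang 282.7 j [-0.02 -0.1   1.78  0.    1.46 -0.24]
[ 0.04 -4.35 -0.  ] [-0.001 -0.013 -0.001] [507.5  24.2  75. ]
[-5.76 -4.35 -0.08] [-0.001 -0.013 -0.001] [494.   80.6  75. ]
[-5.75  0.05 -0.08] [-0.001 -0.013 -0.001] [494.   80.6  31. ]
[-4.85  0.05 -0.07] [-0.001 -0.013 -0.001] [496.1  71.8  31. ]
[-4.55  0.05 -0.07] [-0.001 -0.013 -0.001] [496.8  68.9  31. ]
```

```bash
python3 -m pendant '0 0 -2.5 0 0 0 0; 0 0 -4.35 0 0 0 0; 0 -2 -4.6 0 0 0 0; 0 -4.5 -4.6 0 0 0 0; 0 -5.76 -4.35 -0.08 0 0 0; 0 -5.76 -3 -0.08 0 0 0; 0 -5.76 -1 -0.08 0 0 0; 0 -5.75 0 -0.08 0 0 0; 0 -5.75 0 -0.08 0 0 0' 20 | egrep 'pos|force'; python3 - <<'E'
from h import *
st(); 
rel([pose(193.5,-34-g,31) for g in (12,4,2,1,0,-1)])
im,d=viewer.camera("side"); im=im[:,:,::-1].copy()
u0,v0,k=205,150,6
cv2.imwrite("pics/s8.png",cv2.convertScaleAbs(cv2.resize(im[v0:v0+100,u0:u0+120],None,fx=k,fy=k,interpolation=cv2.INTER_CUBIC),alpha=3,beta=10))
E
```

```text
position: [492.3, 79.9, 28.5]
wrist_force: [-0.0, -0.3, 0.2]
11.9 [492.3  79.9  28.5] F [-0.  -0.3  0.2] M [-0.04  0.02 -0.01] w -0.1 xang 282.7 j [ 0.09 -0.12  1.8   0.    1.46 -0.13]
[-0.03 -0.25  0.18] [ 0.004 -0.014 -0.001] [494.   80.6  31. ]
[ 0.77 -0.25  0.19] [ 0.004 -0.014 -0.001] [495.8  72.8  31. ]
[ 0.97 -0.25  0.19] [ 0.004 -0.014 -0.001] [496.3  70.8  31. ]
[ 1.07 -0.25  0.19] [ 0.004 -0.014 -0.001] [496.5  69.9  31. ]
[ 1.17 -0.25  0.19] [ 0.004 -0.014 -0.001] [496.8  68.9  31. ]
[ 1.27 -0.25  0.2 ] [ 0.004 -0.014 -0.001] [497.   67.9  31. ]
```

View pics/s8.png

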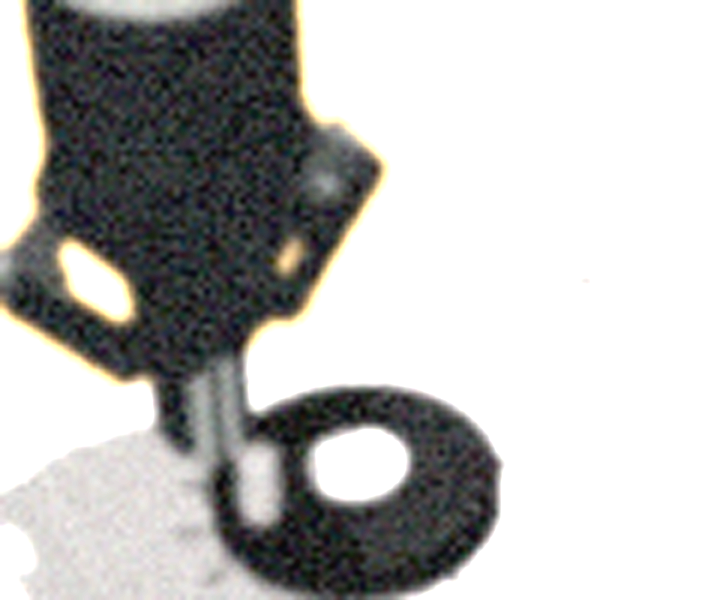

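```bash
python3 -m pendant '0 0.4 -0.25 0.15 0 0 0; 0 0.8 -0.25 0.19 0 0 0; 0 1.0 -0.25 0.19 0 0 0; 0 1.1 -0.25 0.19 0 0 0; 0 1.1 -0.25 0.19 0 0 0' 20 | egrep 'pos|force'; python3 -m pendant '0 0.1 0 0 0 0 0; 0 0.1 0 0 0 0 0' 20 | egrep 'pos|force'; python3 - <<'E'
from h import *
st()
E
```

```text
position: [497.6, 69.5, 32.8]
wrist_force: [-0.7, 0.1, -0.7]
position: [497.8, 68.7, 32.8]
wrist_force: [-1.4, 0.6, -0.1]
12.65 [497.8  68.7  32.8] F [-1.4  0.6 -0.1] M [ 0.16  0.1  -0.03] w 0.0 xang 282.7 j [ 0.07 -0.12  1.79  0.    1.47 -0.15]
```

```bash
python3 -m pendant '0 0.08 0.1 0 0 0 0; 0 0.08 0.1 0 0 0 0' 20 | egrep 'pos|force'; python3 -m pendant '0 0.08 0 0 0 0 0; 0 0.08 0 0 0 0 0' 20 | egrep 'pos|force'; python3 - <<'E'
from h import *
st()
E
```

```text
position: [497.9, 68.5, 32.0]
wrist_force: [-1.0, 3.3, 1.7]
position: [498.0, 68.3, 32.1]
wrist_force: [-1.7, 5.2, 1.9]
13.05 [498.   68.3  32.1] F [-1.7  5.2  1.9] M [ 0.79  0.24 -0.01] w 0.2 xang 282.7 j [ 0.07 -0.12  1.79  0.    1.47 -0.16]
```

```bash
python3 -m pendant '0 -0.6 0 0 0 0 0; 0 -0.8 -2.5 0 0 0 0; 0 -0.8 -4.5 0 0 0 0; 0 1.5 -4.6 0 0 0 0; 0 4 -4.6 0 0 0 0; 0 4.6 -4.6 0 0 0 0; 0 4.6 -4.6 0 0 0 0' 20 | egrep 'pos|force'; python3 - <<'E'
from h import *
st(); rel([pose(193.7,12,z) for z in (75,31)])
im,d=viewer.camera("side"); im=im[:,:,::-1].copy()
u0,v0,k=205,150,6
cv2.imwrite("pics/s9.png",cv2.convertScaleAbs(cv2.resize(im[v0:v0+100,u0:u0+120],None,fx=k,fy=k,interpolation=cv2.INTER_CUBIC),alpha=3,beta=10))
E
```

```text
position: [508.1, 22.5, 77.5]
wrist_force: [-0.8, 0.9, 0.4]
13.75 [508.1  22.5  77.5] F [-0.8  0.9  0.4] M [-0.   -0.04 -0.04] w 0.1 xang 282.6 j [-0.02 -0.13  1.72  0.    1.55 -0.24]
[-0.16  0.25 -0.01] [ 0.001 -0.019 -0.003] [507.6  24.1  75. ]
[-0.15  4.65 -0.  ] [ 0.001 -0.019 -0.003] [507.6  24.1  31. ]
```

View pics/s9.png

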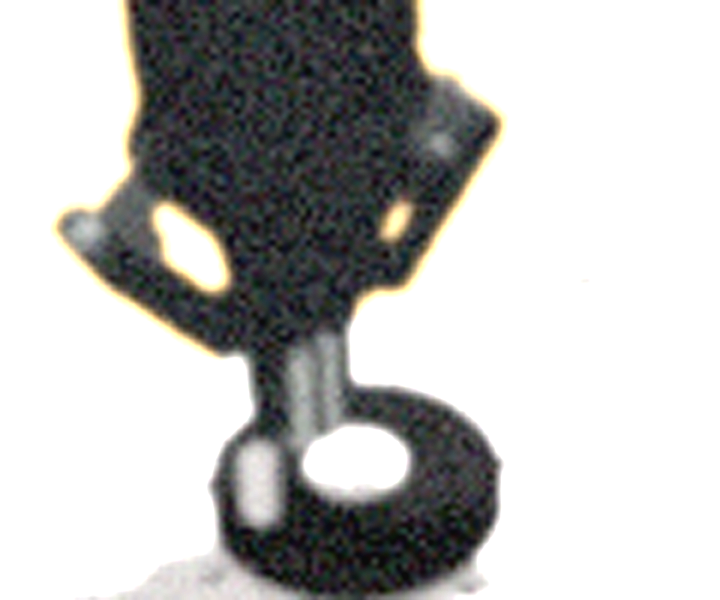

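```bash
python3 -m pendant '0 -0.1 2 0 0 0 0; 0 -0.15 4 0 0 0 0; 0 -0.15 4.65 0 0 0 0; 0 -0.15 4.65 0 0 0 0; 0 -0.8 4.65 0 0 0 0; 0 -1.2 4.65 0 0 0 0; 0 -1.5 4.65 0 0 0 0; 0 -1.7 4.65 0 0 0 0; 0 -1.9 4.65 0 0 0 0; 0 -1.9 4.65 0 0 0 0' 20 | egrep 'pos|force'; python3 - <<'E'
from h import *
st(); rel([pose(193.7,g,31) for g in (0,-4,-8,-12,-14,-16)])
E
```

```text
position: [505.2, 37.7, 32.5]
wrist_force: [2.3, -16.5, 0.0]
14.8 [505.2  37.7  32.5] F [  2.3 -16.5   0. ] M [-2.73 -0.45  0.04] w -0.3 xang 282.6 j [ 0.01 -0.11  1.78 -0.01  1.46 -0.21]
[ 0.19  0.15 -0.08] [-0.    -0.02   0.006] [504.8  35.7  31. ]
[-0.21  0.15 -0.09] [-0.    -0.02   0.006] [503.8  39.6  31. ]
[-0.61  0.15 -0.1 ] [-0.    -0.02   0.006] [502.9  43.5  31. ]
[-1.01  0.14 -0.11] [-0.    -0.02   0.006] [502.   47.4  31. ]
[-1.21  0.14 -0.11] [-0.    -0.02   0.006] [501.5  49.3  31. ]
[-1.41  0.14 -0.11] [-0.    -0.02   0.006] [501.   51.3  31. ]
```

```bash
python3 -m pendant '0 -0.6 0.1 -0.1 0 0 0; 0 -0.8 0.1 -0.1 0 0 0; 0 -1.0 0.1 -0.1 0 0 0; 0 -1.1 0.1 -0.1 0 0 0; 0 -1.1 0.1 -0.1 0 0 0' 20 | egrep 'pos|force'; python3 - <<'E'
from h import *
o=st(); print(np.round(o["tcp_rot"],3)); rel([pose(193.7,g,31) for g in (-8,-12,-14,-16,-18)])
E
```

```text
position: [502.1, 48.4, 32.2]
wrist_force: [0.3, 0.5, 0.8]
15.3 [502.1  48.4  32.2] F [0.3 0.5 0.8] M [-0.02 -0.04  0.02] w 0.2 xang 282.6 j [ 0.03 -0.12  1.79 -0.01  1.46 -0.19]
[[ 0.217  0.003  0.976]
 [-0.976 -0.005  0.217]
 [ 0.006 -1.     0.002]]
[ 0.5   0.12 -0.03] [-0.002 -0.02   0.006] [502.9  43.5  31. ]
[ 0.1   0.12 -0.04] [-0.002 -0.02   0.006] [502.   47.4  31. ]
[-0.1   0.12 -0.05] [-0.002 -0.02   0.006] [501.5  49.3  31. ]
[-0.3   0.12 -0.05] [-0.002 -0.02   0.006] [501.   51.3  31. ]
[-0.5   0.12 -0.05] [-0.002 -0.02   0.006] [500.5  53.2  31. ]
```

It broke free. I'll raise the tool and see which stop the dial is in.

```bash
python3 -m pendant '0 0.8 0 0 0 0 0; 0 1.5 -1 0 0 0 0; 0 2.5 -4 0 0 0 0; 0 3 -7 0 0 0 0; 0 3 -9 0 0 0 0; 0 3 -9 0 0 0 0' 20 | egrep 'pos|force'; python3 - <<'E'
from h import *
st()
im,d=viewer.camera("side"); im=im[:,:,::-1].copy()
u0,v0,k=205,150,6
a=cv2.convertScaleAbs(cv2.resize(im[v0:v0+100,u0:u0+120],None,fx=k,fy=k,interpolation=cv2.INTER_CUBIC),alpha=3,beta=10)
for i in range(5):
    t=np.radians(195.-24*i); e=A+34*np.array([np.cos(t),np.sin(t)]); q=proj("side",[[*e,46.5]])[0]; x=(int((q[0]-u0+.5)*k),int((q[1]-v0+.5)*k)); cv2.circle(a,x,4,(0,0,255),-1); print(i,q,x)
cv2.imwrite("pics/s10.png",a)
for q in viewer.spot_in("side","dial_peg"): print(q)
E
```

```text
position: [510.5, 19.2, 127.3]
wrist_force: [0.7, 0.7, 0.4]
15.9 [510.5  19.2 127.3] F [0.7 0.7 0.4] M [ 0.    0.03 -0.01] w -0.1 xang 282.5 j [-0.03 -0.16  1.66 -0.    1.63 -0.24]
0 [247.39429513 224.92309866] (257, 452)
1 [244.71593835 220.15826745] (241, 423)
2 [245.33930662 215.06154086] (245, 393)
3 [249.05121845 210.5132661 ] (267, 366)
4 [255.1452973  207.24974149] (303, 346)
{'xy': [263.4, 228.4], 'p': 0.74}
```

View pics/s10.png

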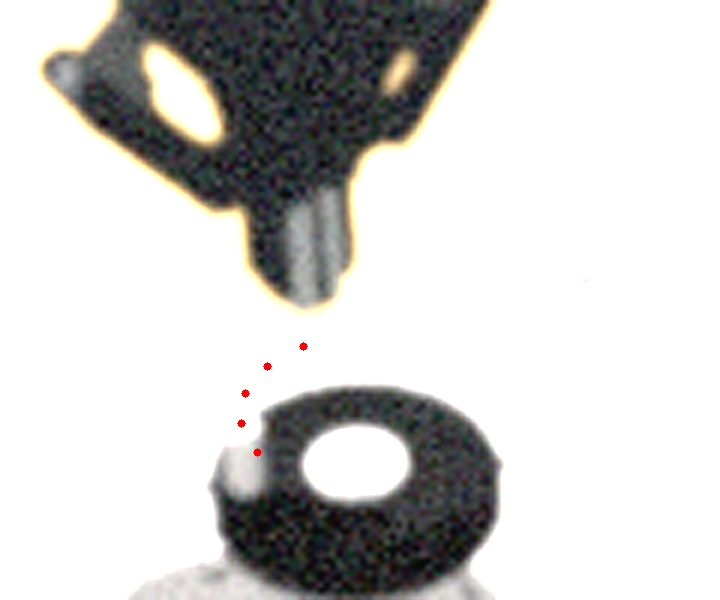

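```bash
python3 - <<'E'
from h import *
a=cv2.imread("pics/side0.png")
im,d=viewer.camera("side"); im=im[:,:,::-1].copy()
cv2.imwrite("pics/s11.png",np.hstack([cv2.convertScaleAbs(cv2.resize(x[205:265,225:300],None,fx=5,fy=5,interpolation=cv2.INTER_CUBIC),alpha=1.2) for x in (a,im)]))
st(); rel([pose(169.3,10,60),pose(169.3,10,31)])
E
```

```text
16.05 [508.1  19.5 121.7] F [-0.8 -0.7 -1. ] M [-0.02  0.02  0.01] w 0.1 xang 282.6 j [-0.03 -0.15  1.66 -0.    1.63 -0.24]
[-2.32  6.15 -0.8 ] [-0.002  0.406  0.005] [495.4  40.1  60. ]
[-2.33  9.05 -0.8 ] [-0.002  0.406  0.005] [495.4  40.1  31. ]
```

View pics/s11.png

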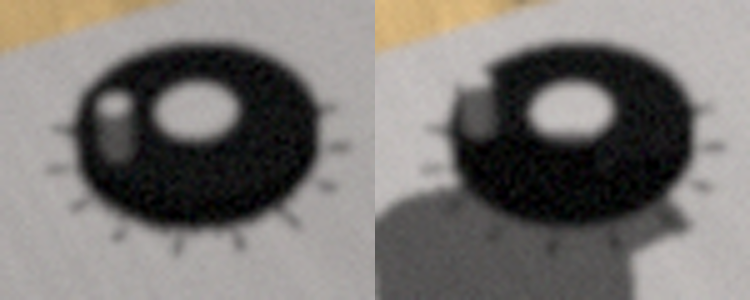

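```bash
python3 -m pendant '0 -0.8 2 -0.3 0 0.13 0; 0 -1.6 4 -0.6 0 0.27 0; 0 -2.33 6 -0.8 0 0.406 0; 0 -2.33 8 -0.8 0 0.406 0; 0 -2.33 9 -0.8 0 0.406 0; 0 -2.33 9.05 -0.8 0 0.406 0; 0 -2.33 9.05 -0.8 0 0.406 0' 20 | egrep 'pos|force'; python3 - <<'E'
from h import *
st(); rel([pose(169.3,5,31),pose(169.3,0,31)]+[pose(169.3-a,0,31) for a in (3,6,9,12,14)])
E
```

```text
position: [495.3, 40.0, 31.0]
wrist_force: [0.8, -0.5, 0.2]
16.75 [495.3  40.   31. ] F [ 0.8 -0.5  0.2] M [-0.03 -0.    0.01] w -0.1 xang 259.3 j [ 0.02 -0.13  1.81 -0.01  1.46  0.2 ]
[-0.51 -0.    0.  ] [-0.002  0.     0.005] [496.3  45.   31. ]
[-1.01 -0.    0.  ] [-0.002  0.     0.005] [497.2  49.9  31. ]
[-1.19 -0.   -0.08] [-0.002  0.052  0.005] [496.7  51.8  31. ]
[-1.37 -0.01 -0.15] [-0.002  0.105  0.005] [496.3  53.8  31. ]
[-1.56 -0.01 -0.22] [-0.003  0.157  0.005] [496.1  55.8  31. ]
[-1.75 -0.01 -0.27] [-0.003  0.21   0.004] [495.9  57.7  31. ]
[-1.88 -0.01 -0.31] [-0.003  0.244  0.004] [495.8  59.1  31. ]
```

```bash
python3 -m pendant '0 -0.3 0 0 0 0 0; 0 -0.6 0 0 0 0 0; 0 -0.8 0 0 0 0 0; 0 -1.0 0 0 0 0 0; 0 -1.1 0 -0.04 0 0.025 0; 0 -1.19 0 -0.08 0 0.052 0; 0 -1.19 0 -0.08 0 0.052 0' 20 | egrep 'pos|force'; python3 - <<'E'
from h import *
st(); rel([pose(169.3-a,0,31) for a in (3,6,9,12,14,16)])
E
```

```text
position: [496.9, 50.4, 31.5]
wrist_force: [-1.1, -6.8, 2.5]
17.45 [496.9  50.4  31.5] F [-1.1 -6.8  2.5] M [-1.05  0.21 -0.01] w -0.3 xang 256.2 j [ 0.04 -0.13  1.8  -0.01  1.46  0.28]
[-0.14  0.05 -0.05] [-0.004 -0.002  0.007] [496.7  51.8  31. ]
[-0.32  0.04 -0.13] [-0.004  0.05   0.007] [496.3  53.8  31. ]
[-0.5   0.04 -0.21] [-0.004  0.103  0.007] [496.1  55.8  31. ]
[-0.69  0.04 -0.27] [-0.004  0.155  0.007] [495.9  57.7  31. ]
[-0.81  0.04 -0.31] [-0.004  0.19   0.007] [495.8  59.1  31. ]
[-0.94  0.04 -0.34] [-0.004  0.225  0.007] [495.8  60.4  31. ]
```

```bash
python3 -m pendant '0 -0.23 0.04 -0.09 0 0.025 0; 0 -0.32 0.04 -0.13 0 0.05 0; 0 -0.41 0.04 -0.17 0 0.075 0; 0 -0.5 0.04 -0.21 0 0.103 0; 0 -0.5 0.04 -0.21 0 0.103 0' 20 | egrep 'pos|force'; python3 - <<'E'
from h import *
st(); rel([pose(169.3-a,0,31) for a in (9,12,14,16,18,20)])
E
```

```text
position: [495.8, 51.7, 31.6]
wrist_force: [-3.2, -16.3, 3.8]
17.95 [495.8  51.7  31.6] F [ -3.2 -16.3   3.8] M [-2.56  0.57 -0.06] w -0.3 xang 250.1 j [ 0.05 -0.13  1.8  -0.02  1.47  0.4 ]
[-0.39  0.05 -0.11] [-0.006 -0.004  0.015] [496.1  55.8  31. ]
[-0.57  0.05 -0.19] [-0.007  0.048  0.015] [495.9  57.7  31. ]
[-0.69  0.04 -0.25] [-0.007  0.083  0.015] [495.8  59.1  31. ]
[-0.82  0.04 -0.29] [-0.007  0.118  0.014] [495.8  60.4  31. ]
[-0.94  0.04 -0.34] [-0.007  0.153  0.014] [495.8  61.7  31. ]
[-1.07  0.04 -0.37] [-0.008  0.188  0.014] [495.9  63.   31. ]
```

```bash
python3 -m pendant '0 -0.55 0.05 -0.1 -0.007 0 0.015; 0 -0.65 0.05 -0.1 -0.007 0 0.015; 0 -0.75 0.05 -0.1 -0.007 0 0.015; 0 -0.75 0.05 -0.1 -0.007 0 0.015' 20 | egrep 'pos|force'; python3 - <<'E'
from h import *
st(); rel([pose(169.3-a,0,31) for a in (12,14,16,18,20,22,24)])
E
```

```text
position: [495.8, 52.7, 31.4]
wrist_force: [-8.9, -24.0, 9.4]
18.35 [495.8  52.7  31.4] F [ -8.9 -24.    9.4] M [-3.9   1.58  0.02] w 0.0 xang 249.8 j [ 0.05 -0.12  1.8  -0.01  1.47  0.4 ]
[-0.47  0.04 -0.17] [0.    0.044 0.013] [495.9  57.7  31. ]
[-0.6   0.04 -0.22] [0.    0.079 0.013] [495.8  59.1  31. ]
[-0.72  0.04 -0.27] [-0.     0.114  0.013] [495.8  60.4  31. ]
[-0.85  0.03 -0.31] [-0.     0.148  0.013] [495.8  61.7  31. ]
[-0.97  0.03 -0.35] [-0.001  0.183  0.013] [495.9  63.   31. ]
[-1.1   0.03 -0.39] [-0.001  0.218  0.013] [496.   64.4  31. ]
[-1.23  0.03 -0.42] [-0.001  0.253  0.013] [496.2  65.7  31. ]
```

```bash
python3 -m pendant '0 -0.7 0 -0.05 0 0 0.013; 0 -0.8 0 -0.05 0 0 0.013; 0 -0.85 0 -0.05 0 0 0.013; 0 -0.85 0 -0.05 0 0 0.013' 20 | egrep 'pos|force'; python3 - <<'E'
from h import *
st(); rel([pose(169.3-a,0,31) for a in (20,22,24)])
E
```

```text
position: [495.9, 53.2, 31.5]
wrist_force: [-12.8, -29.3, 10.6]
18.75 [495.9  53.2  31.5] F [-12.8 -29.3  10.6] M [-4.67  2.13  0.06] w -0.1 xang 249.5 j [ 0.05 -0.12  1.8  -0.01  1.47  0.41]
[-0.93  0.03 -0.34] [0.    0.179 0.017] [495.9  63.   31. ]
[-1.05  0.03 -0.38] [-0.     0.213  0.017] [496.   64.4  31. ]
[-1.18  0.03 -0.41] [-0.     0.248  0.017] [496.2  65.7  31. ]
```

```bash
python3 -m pendant '0 -0.85 0 -0.05 0 0 0.017; 0 -0.9 0 -0.05 0 0 0.017; 0 -0.95 0 -0.05 0 0 0.017; 0 -0.95 0 -0.05 0 0 0.017' 20 | egrep 'pos|force'; python3 - <<'E'
from h import *
st(); rel([pose(169.3-a,0,31) for a in (18,20,22,24)])
E
```

```text
position: [498.8, 62.7, 31.3]
wrist_force: [-0.1, 0.5, 1.1]
19.15 [498.8  62.7  31.3] F [-0.1  0.5  1.1] M [-0.01  0.    0.03] w 0.1 xang 249.5 j [ 0.06 -0.12  1.79  0.    1.47  0.41]
[ 0.19  0.03 -0.25] [ 0.002  0.143 -0.001] [495.8  61.7  31. ]
[ 0.07  0.03 -0.29] [ 0.002  0.178 -0.001] [495.9  63.   31. ]
[-0.06  0.03 -0.32] [ 0.002  0.213 -0.001] [496.   64.4  31. ]
[-0.19  0.03 -0.35] [ 0.002  0.248 -0.001] [496.2  65.7  31. ]
```

```bash
python3 - <<'E'
from h import *
rel([pose(145.3,g,31) for g in (8,4,2,0,-2)])
P=pose(145.3,8,31)[0]; print(P, A+34*np.array([np.cos(np.radians(145.3)),np.sin(np.radians(145.3))]))
E
```

```text
[ 0.59  0.03 -0.55] [ 0.002  0.248 -0.001] [491.6  59.1  31. ]
[ 0.2   0.03 -0.45] [ 0.002  0.248 -0.001] [493.9  62.4  31. ]
[ 0.    0.03 -0.4 ] [ 0.002  0.248 -0.001] [495.  64.  31.]
[-0.19  0.03 -0.35] [ 0.002  0.248 -0.001] [496.2  65.7  31. ]
[-0.38  0.03 -0.31] [ 0.002  0.248 -0.001] [497.3  67.3  31. ]
[491.61511452  59.10190277  31.        ] [505.8471026  79.6555038]
```

```bash
python3 -m pendant '0 0.4 0.03 -0.2 0 0 0; 0 0.6 0.03 -0.5 0 0.12 0; 0 0.59 0.03 -0.55 0 0.248 0; 0 0.4 0.03 -0.5 0 0.248 0; 0 0.2 0.03 -0.45 0 0.248 0; 0 0.1 0.03 -0.42 0 0.248 0; 0 0 0.03 -0.4 0 0.248 0; 0 0 0.03 -0.4 0 0.248 0' 20 | egrep 'pos|force'; python3 -m pendant '0 -0.1 0 0 0 0 0; 0 -0.2 0 0 0 0 0; 0 -0.2 0 0 0 0 0' 20 | egrep 'pos|force'; python3 -m pendant '0 -0.1 0 0 0 0 0; 0 -0.2 0 0 0 0 0; 0 -0.2 0 0 0 0 0' 20 | egrep 'pos|force'
python3 - <<'E'
from h import *
st(); rel([pose(145.3,g,31) for g in (0,-2,-4,-6,-8,-10)])
E
```

```text
position: [495.2, 64.2, 31.0]
wrist_force: [0.2, -0.0, 0.1]
position: [496.0, 65.6, 30.9]
wrist_force: [-2.1, -1.6, 1.2]
position: [496.3, 66.1, 30.9]
wrist_force: [-5.6, -5.2, 3.9]
20.55 [496.3  66.1  30.9] F [-5.6 -5.2  3.9] M [-0.93  0.93  0.06] w 0.1 xang 235.3 j [ 0.06 -0.12  1.8  -0.    1.47  0.67]
[ 0.04 -0.01  0.01] [0.003 0.    0.003] [496.2  65.7  31. ]
[-0.16 -0.02  0.01] [0.003 0.    0.003] [497.3  67.3  31. ]
[-0.36 -0.02  0.01] [0.003 0.    0.003] [498.4  69.   31. ]
[-0.56 -0.02  0.01] [0.003 0.    0.003] [499.6  70.6  31. ]
[-0.76 -0.02  0.01] [0.003 0.    0.003] [500.7  72.3  31. ]
[-0.96 -0.02  0.01] [0.003 0.    0.003] [501.9  73.9  31. ]
```

```bash
python3 -m pendant '0 -0.3 0 0 0 0 0; 0 -0.4 0 -0.02 0 0.03 0; 0 -0.5 0 -0.04 0 0.06 0; 0 -0.6 0 -0.06 0 0.09 0; 0 -0.6 0 -0.06 0 0.09 0' 20 | egrep 'pos|force'
python3 - <<'E'
from h import *
st(); rel([pose(145.3-a,0,31) for a in (6,9,12,15,18,20,22)])
E
```

```text
position: [496.0, 67.8, 30.8]
wrist_force: [-17.2, -14.7, 11.8]
21.05 [496.   67.8  30.8] F [-17.2 -14.7  11.8] M [-2.31  2.71  0.06] w -0.2 xang 230.0 j [ 0.07 -0.11  1.79 -0.01  1.48  0.77]
[-0.2  -0.02 -0.04] [0.005 0.013 0.015] [496.9  69.6  31. ]
[-0.38 -0.02 -0.12] [0.004 0.065 0.015] [497.5  71.5  31. ]
[-0.56 -0.03 -0.19] [0.004 0.118 0.015] [498.1  73.4  31. ]
[-0.75 -0.03 -0.25] [0.003 0.17  0.015] [498.8  75.2  31. ]
[-0.94 -0.03 -0.31] [0.003 0.222 0.015] [499.7  77.   31. ]
[-1.07 -0.03 -0.34] [0.003 0.257 0.015] [500.3  78.2  31. ]
[-1.2  -0.03 -0.36] [0.002 0.292 0.015] [500.9  79.4  31. ]
```

```bash
python3 -m pendant '0 -0.55 0 -0.03 0 0 0.015; 0 -0.62 0 -0.03 0 0 0.015; 0 -0.7 0 -0.03 0 0 0.015; 0 -0.7 0 -0.03 0 0 0.015' 20 | egrep 'pos|force'
python3 - <<'E'
from h import *
st(); rel([pose(145.3-a,0,31) for a in (18,20,22)])
E
```

```text
position: [496.2, 68.5, 30.7]
wrist_force: [-20.5, -19.1, 14.0]
21.45 [496.2  68.5  30.7] F [-20.5 -19.1  14. ] M [-3.11  3.36  0.06] w 0.1 xang 229.9 j [ 0.07 -0.11  1.79 -0.01  1.48  0.77]
[-0.88 -0.04 -0.28] [0.005 0.22  0.015] [499.7  77.   31. ]
[-1.01 -0.04 -0.31] [0.005 0.255 0.015] [500.3  78.2  31. ]
[-1.14 -0.04 -0.34] [0.004 0.29  0.015] [500.9  79.4  31. ]
```

```bash
python3 -m pendant '0 -0.68 0 -0.03 0 0 0.015; 0 -0.74 0 -0.03 0 0 0.015; 0 -0.8 0 -0.03 0 0 0.015; 0 -0.8 0 -0.03 0 0 0.015' 20 | egrep 'pos|force'
python3 - <<'E'
from h import *
st(); rel([pose(145.3-a,0,31) for a in (18,20,22)])
E
```

```text
position: [501.3, 74.6, 30.8]
wrist_force: [0.1, 0.3, -0.2]
21.85 [501.3  74.6  30.8] F [ 0.1  0.3 -0.2] M [-0.01  0.01  0.07] w 0.0 xang 229.9 j [ 0.08 -0.1   1.78  0.01  1.47  0.78]
[-0.08 -0.02 -0.28] [ 0.006  0.22  -0.001] [499.7  77.   31. ]
[-0.21 -0.02 -0.31] [ 0.006  0.254 -0.001] [500.3  78.2  31. ]
[-0.34 -0.02 -0.34] [ 0.006  0.289 -0.001] [500.9  79.4  31. ]
```

```bash
python3 - <<'E'
from h import *
rel([pose(121.3,g,31) for g in (10,8,4,2,0)])
E
```

```text
[ 0.48 -0.02 -0.68] [ 0.006  0.324 -0.001] [493.1  75.3  31. ]
[ 0.29 -0.02 -0.61] [ 0.006  0.324 -0.001] [494.8  76.4  31. ]
[-0.09 -0.02 -0.49] [ 0.006  0.324 -0.001] [498.2  78.4  31. ]
[-0.28 -0.02 -0.42] [ 0.006  0.324 -0.001] [499.9  79.5  31. ]
[-0.47 -0.02 -0.36] [ 0.006  0.324 -0.001] [501.6  80.5  31. ]
```

```bash
python3 -m pendant '0 0.4 0 -0.2 0 0 0; 0 0.5 0 -0.5 0 0.12 0; 0 0.48 0 -0.68 0 0.24 0; 0 0.48 0 -0.68 0 0.324 0; 0 0.29 0 -0.61 0 0.324 0; 0 0.1 0 -0.55 0 0.324 0; 0 -0.09 0 -0.49 0 0.324 0; 0 -0.28 0 -0.42 0 0.324 0; 0 -0.28 0 -0.42 0 0.324 0' 20 | egrep 'pos|force'; python3 -m pendant '0 -0.1 0 0 0 0 0; 0 -0.2 0 0 0 0 0; 0 -0.2 0 0 0 0 0' 20 | egrep 'pos|force'; python3 -m pendant '0 -0.1 0 0 0 0 0; 0 -0.2 0 0 0 0 0; 0 -0.2 0 0 0 0 0' 20 | egrep 'pos|force'
python3 - <<'E'
from h import *
st(); rel([pose(121.3,g,31) for g in (0,-2,-4,-6,-8,-10)])
E
```

```text
position: [500.1, 79.6, 30.8]
wrist_force: [0.2, 0.4, 0.3]
position: [501.3, 80.4, 30.6]
wrist_force: [-3.9, -2.5, 1.9]
position: [501.6, 80.7, 30.6]
wrist_force: [-9.0, -4.2, 5.0]
23.35 [501.6  80.7  30.6] F [-9.  -4.2  5. ] M [-0.53  1.35 -0.04] w 0.1 xang 211.4 j [ 0.09 -0.09  1.77  0.    1.47  1.11]
[ 0.01 -0.04  0.02] [0.007 0.001 0.006] [501.6  80.5  31. ]
[-0.19 -0.05  0.02] [0.007 0.001 0.006] [503.3  81.6  31. ]
[-0.39 -0.05  0.02] [0.007 0.001 0.006] [505.   82.6  31. ]
[-0.59 -0.05  0.02] [0.007 0.001 0.006] [506.7  83.6  31. ]
[-0.79 -0.05  0.02] [0.007 0.001 0.006] [508.4  84.7  31. ]
[-0.99 -0.05  0.02] [0.007 0.001 0.006] [510.2  85.7  31. ]
```

```bash
python3 -m pendant '0 -0.25 -0.03 0 0 0 0; 0 -0.33 -0.03 -0.02 0 0.03 0; 0 -0.41 -0.03 -0.04 0 0.06 0; 0 -0.5 -0.03 -0.06 0 0.09 0; 0 -0.5 -0.03 -0.06 0 0.09 0' 20 | egrep 'pos|force'
python3 - <<'E'
from h import *
st(); rel([pose(121.3-a,0,31) for a in (6,9,12,15,18,20,22)])
E
```

```text
position: [501.7, 82.3, 30.5]
wrist_force: [-19.8, -7.2, 11.7]
23.85 [501.7  82.3  30.5] F [-19.8  -7.2  11.7] M [-1.14  3.04  0.11] w 0.1 xang 206.1 j [ 0.09 -0.08  1.76  0.    1.48  1.21]
[-0.26 -0.05 -0.04] [0.008 0.014 0.017] [503.9  83.8  31. ]
[-0.44 -0.06 -0.12] [0.008 0.067 0.017] [505.2  85.3  31. ]
[-0.63 -0.06 -0.19] [0.007 0.119 0.017] [506.5  86.8  31. ]
[-0.82 -0.06 -0.26] [0.007 0.171 0.018] [507.9  88.2  31. ]
[-1.01 -0.07 -0.31] [0.006 0.224 0.018] [509.4  89.5  31. ]
[-1.14 -0.07 -0.34] [0.006 0.259 0.018] [510.5  90.3  31. ]
[-1.27 -0.07 -0.36] [0.006 0.294 0.018] [511.5  91.1  31. ]
```

```bash
python3 -m pendant '0 -0.48 -0.05 -0.03 0 0 0.017; 0 -0.54 -0.05 -0.03 0 0 0.017; 0 -0.6 -0.05 -0.03 0 0 0.017; 0 -0.6 -0.05 -0.03 0 0 0.017' 20 | egrep 'pos|force'
python3 - <<'E'
from h import *
st(); rel([pose(121.3-a,0,31) for a in (15,18,20,22)])
E
```

```text
position: [502.1, 82.7, 30.4]
wrist_force: [-23.0, -10.7, 12.8]
24.25 [502.1  82.7  30.4] F [-23.  -10.7  12.8] M [-1.66  3.75  0.1 ] w -0.4 xang 206.1 j [ 0.09 -0.08  1.77  0.    1.48  1.21]
[-0.76 -0.07 -0.24] [0.008 0.171 0.014] [507.9  88.2  31. ]
[-0.96 -0.07 -0.29] [0.007 0.223 0.014] [509.4  89.5  31. ]
[-1.08 -0.07 -0.32] [0.007 0.258 0.015] [510.5  90.3  31. ]
[-1.22 -0.08 -0.34] [0.007 0.293 0.015] [511.5  91.1  31. ]
```

```bash
python3 -m pendant '0 -0.58 -0.05 -0.03 0 0 0.014; 0 -0.63 -0.05 -0.03 0 0 0.014; 0 -0.67 -0.05 -0.03 0 0 0.014; 0 -0.67 -0.05 -0.03 0 0 0.014' 20 | egrep 'pos|force'
python3 - <<'E'
from h import *
st(); rel([pose(121.3-a,0,31) for a in (15,18,20,22)])
E
```

```text
position: [502.4, 83.0, 30.3]
wrist_force: [-27.4, -12.9, 17.0]
24.65 [502.4  83.   30.3] F [-27.4 -12.9  17. ] M [-1.96  4.36  0.06] w -0.2 xang 206.0 j [ 0.09 -0.08  1.76  0.    1.48  1.21]
[-0.73 -0.08 -0.22] [0.008 0.17  0.016] [507.9  88.2  31. ]
[-0.92 -0.08 -0.27] [0.008 0.222 0.016] [509.4  89.5  31. ]
[-1.05 -0.08 -0.3 ] [0.008 0.257 0.016] [510.5  90.3  31. ]
[-1.18 -0.08 -0.33] [0.007 0.292 0.016] [511.5  91.1  31. ]
```

```bash
python3 -m pendant '0 -0.65 -0.05 -0.03 0 0 0.016; 0 -0.69 -0.05 -0.03 0 0 0.016; 0 -0.73 -0.05 -0.03 0 0 0.016; 0 -0.73 -0.05 -0.03 0 0 0.016' 20 | egrep 'pos|force'
python3 - <<'E'
from h import *
st(); rel([pose(121.3-a,0,31) for a in (15,18,20,22)])
E
```

```text
position: [509.4, 86.7, 30.8]
wrist_force: [0.5, -0.2, -0.3]
25.05 [509.4  86.7  30.8] F [ 0.5 -0.2 -0.3] M [-0.04  0.    0.04] w 0.3 xang 206.0 j [ 0.1  -0.08  1.76  0.01  1.46  1.21]
[ 0.06 -0.01 -0.2 ] [ 0.01   0.17  -0.001] [507.9  88.2  31. ]
[-0.13 -0.01 -0.25] [ 0.01   0.222 -0.001] [509.4  89.5  31. ]
[-0.26 -0.01 -0.28] [ 0.01   0.257 -0.001] [510.5  90.3  31. ]
[-0.39 -0.01 -0.3 ] [ 0.01   0.292 -0.001] [511.5  91.1  31. ]
```

```bash
python3 -m pendant '0 0.5 0 -0.1 0 0 0; 0 1.2 0 -0.2 0 0 0; 0 1.6 -1 -0.2 0 0 0; 0 1.6 -4 -0.2 0 0 0; 0 1.6 -8 -0.2 0 0 0; 0 1.6 -12 0 0 0 0; 0 1.6 -16 0 0 0 0; 0 1.6 -18 0 0 0 0' 20 | egrep 'pos|force'
python3 - <<'E'
from h import *
st()
R=np.array(robot.get_obs()["tcp_rot"]); print(np.round(R.T@(np.array([330,-330,220])-robot.get_obs()["position"])/10,1))
im,d=viewer.camera("side"); cv2.imwrite("pics/s12.png",im[:,:,::-1])
E
```

```text
position: [496.0, 77.8, 216.3]
wrist_force: [-0.1, -0.4, -0.3]
25.85 [496.   77.8 216.3] F [-0.1 -0.4 -0.3] M [ 0.04  0.04 -0.01] w -0.3 xang 206.0 j [ 0.08 -0.18  1.52  0.01  1.8   1.2 ]
[32.8 -0.9 29.4]
```

View pics/s12.png

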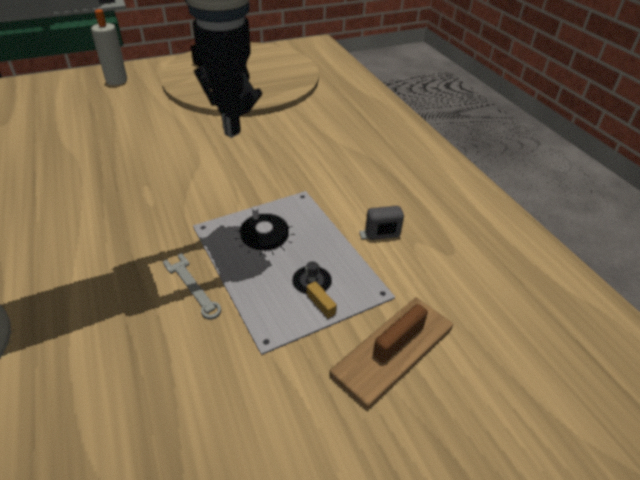

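```bash
python3 -m pendant '0 3 -1 3 0 0 0; 0 6 -1 6 0 0 0; 0 9 -1 9 0 0 0; 0 12 -1 12 0 0 0; 0 15 -1 15 0 0 0; 0 18 -1 18 0 0 0; 0 21 -1 21 0 0 0; 0 24 -1 24 0 0 0; 0 27 -1 27 0 0 0; 0 29 -1 29 0 0 0' 20 | egrep 'pos|force'
python3 - <<'E'
from h import *
st()
for n in ("top","side"):
    im,d=viewer.camera(n); cv2.imwrite(f"pics/{n}F.png",im[:,:,::-1]); np.save(n+"F.npy",d)
    for th in ["dial_peg","gauge","tape","push_block","wrench","cutter"]:
        for q in viewer.spot_in(n,th)[:1]: print(n,th,np.round(q["xy"],1),round(q["p"],2))
a=cv2.imread("pics/topF.png")[220:350,190:340]; cv2.imwrite("pics/topFz.png",cv2.resize(a,None,fx=5,fy=4.6,interpolation=cv2.INTER_CUBIC)[:600,:750])
a=cv2.imread("pics/sideF.png")[180:280,200:340]; cv2.imwrite("pics/sideFz.png",cv2.resize(a,None,fx=5,fy=5,interpolation=cv2.INTER_CUBIC))
E
```

```text
position: [361.6, -312.1, 223.5]
wrist_force: [0.2, 0.4, -1.0]
26.9 [ 361.6 -312.1  223.5] F [ 0.2  0.4 -1. ] M [0.01 0.   0.03] w 0.1 xang 205.9 j [-0.79 -0.24  1.56  0.01  1.82  0.33]
top dial_peg [263.6 290.4] 0.95
top gauge [382.  270.5] 0.74
top tape [308.1 166.1] 0.63
top push_block [449.8 232.6] 0.81
top wrench [306.6 387.1] 0.96
top cutter [302.5 385.3] 0.71
side dial_peg [263.2 229.3] 0.82
side gauge [322.9 295.7] 0.74
side tape [385.3 221.5] 0.93
side push_block [391.8 350.1] 0.81
side cutter [310.1 268.5] 0.79
```

View pics/topFz.png

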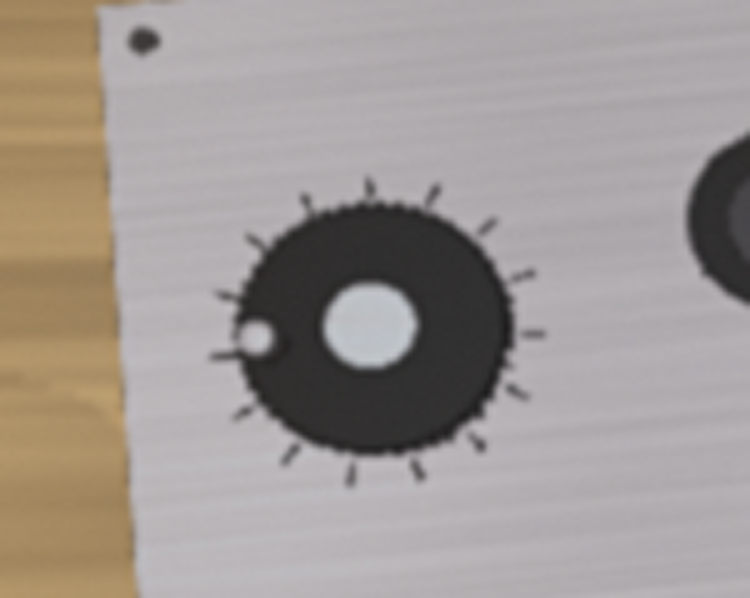

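View pics/topF.png

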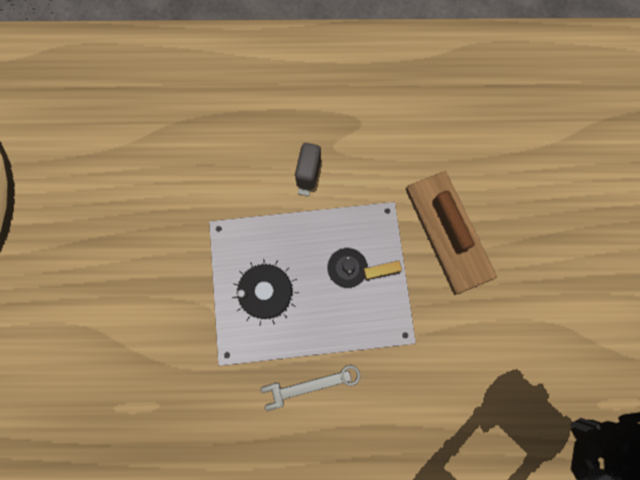

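View pics/sideFz.png

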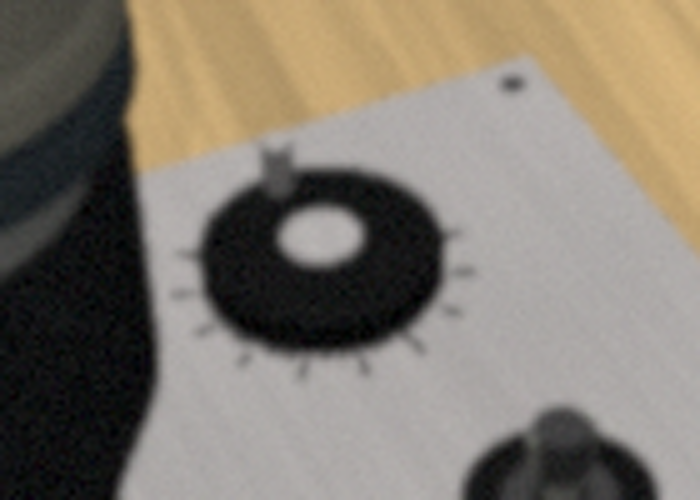

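```bash
python3 - <<'E'
from h import *
z=lambda x,y:(190+(x+.5)/5-.5,220+(y+.5)/4.6-.5)
hub=ray("top",*z(370,325),25.5); peg=ray("top",*z(256,338),46.5); v=(peg-hub)[:2]
print(peg,np.hypot(*v),np.degrees(np.arctan2(v[1],v[0])), "turned", 196.1-np.degrees(np.arctan2(v[1],v[0])))
cu=[572.1,-76]
for s in "0F":
    d=np.load(f"top{s}.npy"); R,t,f,cx,cy=cam("top"); vv,u=np.mgrid[0:480,0:640]; W=(np.stack([(u-cx)/f*d,(vv-cy)/f*d,d],-1)-t)@R
    m=(np.hypot(W[...,0]-cu[0],W[...,1]-cu[1])<9); print(s,np.round(np.percentile(W[m][:,2],[50,75,90]),1))
a=cv2.imread("pics/top0.png").astype(int); b=cv2.imread("pics/topF.png").astype(int); df=np.abs(a-b).max(2)>40; n,l,stt,c=cv2.connectedComponentsWithStats(df.astype(np.uint8)); print([tuple(x) for x in stt[1:] if x[4]>3])
E
```

```text
[528.20622106  94.14867602  46.5       ] 33.64391161156271 100.30161191748958 turned 95.79838808251041
0 [39.  39.9 40.5]
F [42.6 43.6 44.4]
[(np.int32(237), np.int32(290), np.int32(8), np.int32(7), np.int32(47)), (np.int32(264), np.int32(307), np.int32(8), np.int32(8), np.int32(50)), (np.int32(413), np.int32(369), np.int32(227), np.int32(111), np.int32(11078))]
```

```bash
python3 - <<'E'
from h import *
st(); print(robot.job_done())
E
```

```text
27.6 [ 363.5 -309.7  223.7] F [-0.2  0.7  0.3] M [-0.07 -0.01 -0.02] w 0.1 xang 206.1 j [-0.79 -0.24  1.56  0.01  1.82  0.33]
the job is handed in; nothing more can be done
None
```

The dial is turned four clicks clockwise and rests in the fourth. I handed the job in at 27.6 s, with the arm clear and the wrist force at zero.

**How it was turned:** I pushed the peg round with the closed fingertips, one click at a time. After the first click I checked the side picture, and after the second and third I touched the peg at the expected stop before pushing on. For the fourth I fed the push in fine steps. The force fell to zero as it clicked, and I backed straight off.

**Last checks:**
- **Dial:** The top picture shows the peg beside its tick, turned 95.8° from the start (96° wanted) and 33.6 mm from the axis (34 mm given).
- **Cutter:** Its top rose by about 3.7 mm in the depth picture, against 4 mm nominal, which is within the depth noise.
- **Other things:** Comparing the top pictures from before and after, only the peg and the arm with its shadow changed. The wrench, gauge block, tape measure and push block show no movement, and the tool never came near the cutter.

**What disagreed:**
- **Force per click:** Each click took about 30–38 N at the peg, not the stated 6 N. The largest wrist force I read was about 35 N, well under the 120 N limit, though the peak at the first click, just before it gave way, went unrecorded.
- **Counter-clockwise touch:** Because the dial would not move at first, I pressed the peg once from the other side with about 5 N to confirm what I was touching. It did not turn.
- **Network reports:** On the final pictures the peg reports landed near the dial's centre, and the top camera's cutter report landed on the wrench. I used my own pixel readings instead.

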